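# Change over the welding bench

## Robot

A 6-joint arm with a two-finger parallel gripper is mounted at the origin on the work surface. World frame = base frame: x ahead of the robot, y to its left, z up, the work surface at z = 0. Lengths are in m, angles in degrees, forces in N, time in s.
With the tool pointing down it reaches from about 0.375 to 0.9 m from the base axis. Payload 3.1 kg.
Tool frame: the origin (TCP) lies on the centre line of the jaws, within the pads' length; the fingertips stand 19 mm ahead of it and the grasp point (between the pads) is the TCP (tips_ahead is the distance from the TCP to the fingertips, in m); z points along the fingers, y is the line along which they close (so a half turn about z gives the same grasp; the last joint's range is limited). The gripper opens to 87 mm and grips with 3 to 60 N. Pads are 19 mm wide; open, the fingers measure 117 mm over their backs; the gripper's body (75 mm by 190 mm) begins 51 mm behind the grasp point.
Start: joints at [-86.087, 30.224, 82.088, -0, 67.689, -10.227], TCP at [0.153, -0.606, 0.21] pointing down, gripper open.
Joint ranges: [-176.69, 176.69], [-43.24, 126.21], [12.49, 139.97], [-82, 262], [0, 151.66], [-163.58, 163.58]. Speed limits (degrees/s): [159.86, 159.86, 180, 180, 180, 180].

## Interface

Orientations are given as a 3x3 rotation matrix whose columns are the frame's x, y, z axes.
In Python, from rig import read_state, capture, hand_in, trace, landmark_of, tips_ahead gives the robot as it stands.
- The arm moves only by the shell command python3 -m jog 'ROWS'. ROWS is JSON, a list of rows, each an object of numbers: "tx", "ty", "tz": the shift along the tool's x, y, z in cm; "roll": the turn about the tool's z in rad; "jaw": the opening, from 0 (shut) to 1 (fully open). A call has 1 to 8 rows; each row shifts and turns the commanded pose from where the row before left it, along the tool's axes as they then stand; what a row does not reach is not made up. A row lasts 1/10 s, in which the tool goes at most 50 mm and 8.59 degrees, less where a joint would pass 70% of its speed; a pose out of reach is approached as far as the arm can. A call with a gripper value outside its range is refused whole. The fingers move at their own pace and stop on an object; the grip force is fixed at half the most. Time passes only in rows, so rows that do not move let the fingers close. It gives the time, the measured TCP pose, the force, the opening and the grip force at its end, in the units of the state.
- read_state(): the state, without advancing time (a new reading comes with each control period).
- capture(name): name is "scene" or "top"; returns a dict with "img" (480x640x3 uint8, red, green, blue), "vertical_fov" (degrees; the focal length in pixels is half the picture's height over the tangent of half this angle, whatever the lens; pixels are square), "cx", "cy" (the principal point, pixels), "cam_to_world" (4x4, takes a point from camera to world coordinates). Camera axes: x right, y up, looking along -z (the intrinsics and any distortion apply to the point x, -y, -z); pixel columns grow to the right and rows downward; lengths in m; the calibration is good to about 2 mm. A picture is of the moment at which its call begins. There is no depth.
- hand_in(): hands the job in; it is judged then, once.
Trained networks look in the newest picture that a camera, given by its name, has taken for a name from the list of things; names that differ only in an ending like _2 or _b are one class to them, and where a whole thing is asked for, a point or a joint stands for the part that bears it (a point fixed in the world has none). Each returns a list of dicts, best first, with "p" (0 to 1); they miss things now and then, are a little off and sometimes report something else, mostly with a low value. They report only what shows in the picture. A call takes as long as a camera call. They do not tell look-alikes from the thing itself.
- trace(camera, thing): "pixels" (480x640 bool, what is visible of it) and "bbox" ([left, top, width, height] in pixels, round what is visible of it).
- landmark_of(camera, thing): "point" ([row, column] in pixels: a listed point, or the origin of a listed thing).
The state is a dict: "time_s": time; "joint_positions": joint angles; "qvel": joint speeds; "tau": joint torques, N m; "position": TCP position; "tcp_rot": TCP orientation; "force": force on the tool from outside, world axes, zero at the start; "moment": the same for the moment, N m; "opening": opening from 0.0 (shut) to 1.0 (fully open); "grasp_force": force on a finger pad.
Only numpy, scipy, OpenCV 4.12 (cv2) and the standard library are available. Lean on these libraries where they do the work, as an engineer would, in place of code of your own. Each camera call takes 0.05 s, during which the arm holds its last target. There are 200 camera calls.

## Task

Change the welding bench over for the next job: first hang every finished angle bracket by its hole on a peg of the rack, one to a peg, and then lay the square tube flat on the table, exactly midway between the jig's two blue blocks and in line with them. Set out whatever supplies there are around the red wire spool, each standing squarely on the table with a gap of about 3 cm to the spool, as seen from the robot: the yellow can directly left of it, the green can directly right, the blue can directly behind (the far side), and the orange tin directly in front (the robot's side) with its long side towards the spool. Leave the other things on the bench where they are, and put right anything that gets knocked out of place.

Things in the scene. Friction and masses are not known exactly. Their poses are not given: they have to be found in the camera images.
- rack: fixed rack at the back: grey foot plate, two 16 mm posts, and a green crossbar 16 mm deep and 24 mm tall (top 215 mm above the table, 306 mm long) along the rack's y. Three steel pegs stick out of its front to rack -x, roughly at the robot (yaw within 0.2 rad). Origin on the table midway between the posts, under the bar's centre
- jig: fixed welding jig: two blue stop blocks, each 50 (jig x) x 30 (jig y) x 45 mm tall, centred at jig y = +105 and -105 mm, so 180 mm clear between them; the table between is painted yellow (flat). Origin on the table at the midpoint between the blocks; jig y runs from block to block, roughly along world y (yaw within 0.15 rad)
- spool: fixed red welding-wire spool with copper wire, lying flat: 100 mm diameter, 45 mm tall; origin under its centre; its axes are parallel to the world's (x away from the robot, y to the robot's left)
- tube: loose aluminium-coloured square tube blank 100 (x) x 40 (y) x 40 mm (z), open at its x ends, about 0.25 kg; origin under its centre
- tin: loose orange electrode tin with a black lid rim, 100 (x) x 45 (y) x 40 mm (z), about 0.3 kg; origin under its centre
- can_yellow: loose yellow spray can with a white band and white nozzle cap, 50 mm diameter for the lower 90 mm, 105 mm tall in all, about 0.2 kg, upright; origin under its centre; may be absent
- can_green: loose green spray can with a white band and white nozzle cap, 50 mm diameter for the lower 90 mm, 105 mm tall in all, about 0.2 kg, upright; origin under its centre; may be absent
- can_blue: loose blue spray can with a white band and white nozzle cap, 50 mm diameter for the lower 90 mm, 105 mm tall in all, about 0.2 kg, upright; origin under its centre; may be absent
- bracket0: steel angle bracket standing on its foot, 0.28 kg, loose, may be absent. Foot 50 x 50 x 5 mm, origin under its centre; upright plate 50 mm wide (y), 5 thick, top 115 mm above the table, mid-plane at x = +22.5 mm. The foot points roughly to the robot (yaw within 0.4 rad). A 26 mm round hole through the plate along x, centred at x 22.5, y 0, 65 mm above the underside
- hole0 (a point): centre of the hole of bracket0, axes as the bracket's; absent with it
- bracket1: steel angle bracket standing on its foot, 0.28 kg, loose, may be absent. Foot 50 x 50 x 5 mm, origin under its centre; upright plate 50 mm wide (y), 5 thick, top 115 mm above the table, mid-plane at x = +22.5 mm. The foot points roughly to the robot (yaw within 0.4 rad). A 26 mm round hole through the plate along x, centred at x 22.5, y 0, 65 mm above the underside
- hole1 (a point): centre of the hole of bracket1, axes as the bracket's; absent with it
- bracket2: steel angle bracket standing on its foot, 0.28 kg, loose, may be absent. Foot 50 x 50 x 5 mm, origin under its centre; upright plate 50 mm wide (y), 5 thick, top 115 mm above the table, mid-plane at x = +22.5 mm. The foot points roughly to the robot (yaw within 0.4 rad). A 26 mm round hole through the plate along x, centred at x 22.5, y 0, 65 mm above the underside
- hole2 (a point): centre of the hole of bracket2, axes as the bracket's; absent with it
- peg0 (a point): midpoint of the axis of peg 0 (0 at rack y = -90 mm, 1 in the middle, 2 at +90 mm); axes as the rack's. Pegs are 10 mm thick with round ends, 60 mm long, pointing to rack -x and rising 12 degrees towards the tip: the tip is 29 mm further to -x and 6 mm higher than this point, the root at the bar 29 mm to +x and 6 mm lower
- peg1 (a point): midpoint of the axis of peg 1 (0 at rack y = -90 mm, 1 in the middle, 2 at +90 mm); axes as the rack's. Pegs are 10 mm thick with round ends, 60 mm long, pointing to rack -x and rising 12 degrees towards the tip: the tip is 29 mm further to -x and 6 mm higher than this point, the root at the bar 29 mm to +x and 6 mm lower
- peg2 (a point): midpoint of the axis of peg 2 (0 at rack y = -90 mm, 1 in the middle, 2 at +90 mm); axes as the rack's. Pegs are 10 mm thick with round ends, 60 mm long, pointing to rack -x and rising 12 degrees towards the tip: the tip is 29 mm further to -x and 6 mm higher than this point, the root at the bar 29 mm to +x and 6 mm lower
- disc: black grinding disc lying flat, 76 mm across, 12 mm thick, bystander; origin under its centre
- hammer: hammer lying on the table, bystander
- wrench: wrench lying on the table, bystander
- mug: blue mug, 90 mm tall, bystander
- jar: small jar, 90 mm tall, bystander
- offcut: square steel offcut 50 x 50 x 30 mm, bystander
There are look-alikes about, which are no part of the job. Leave any pink or purple look-alike of the tube alone. There is more than one size of the tin; the job needs the smaller.

How it is judged:
By the outcome, as a careful person would: the job done as asked, in the order asked, and still so for the second after the job is handed in, with the robot touching nothing.
Of bracket0, bracket1, bracket2 only 2 to 3 are there at a start; the rules pass over those that are not, and their reading is None.
Of can_yellow, can_blue, can_green only 2 to 3 are there at a start; the rules pass over those that are not, and their reading is None.
At some moment in a run one of tube, tin may be knocked a few centimetres aside while the robot is not near it.
It also fails if it takes over 210 s, if anything falls off the work surface, if the arm or the gripper's body presses on something with over 40 N, if the wrist force passes 120 N, or if a joint passes its speed limit or range.

## Working session

There is one attempt and no reset: what is moved stays moved. The work goes in short steps, Python scripts to look and compute and a shell command to move; the robot and the scene stay as the last step left them, time stands still between calls to the robot, and variables do not carry over. Pictures are saved under pics/ and viewed, at most 14 in all, crops included, and the job is handed in when it is done.

```bash
ls; mkdir -p pics; python3 - <<'E'
from rig import *
import cv2,numpy as np
s=read_state();print({k:np.round(v,3).tolist() for k,v in s.items()});print(tips_ahead)
for n in("scene","top"):
    c=capture(n);cv2.imwrite(f"pics/{n}0.png",c["img"][:,:,::-1]);print(n,c["vertical_fov"],c["cx"],c["cy"],np.round(c["cam_to_world"],3).tolist(),[k for k in c if k not in("img",)], {k:c[k] for k in c if 'dist' in k})
E
```

```text
pics
{'time_s': 0.0, 'joint_positions': [-86.087, 30.281, 82.154, 0.0, 67.688, -10.227], 'qvel': [0.023, 0.014, -0.013, 0.075, -0.012, 0.053], 'tau': [0.001, -44.004, -17.659, 0.063, 0.058, -0.0], 'position': [0.153, -0.605, 0.209], 'tcp_rot': [[0.97, 0.244, -0.0], [0.244, -0.97, 0.002], [0.0, -0.002, -1.0]], 'force': [0.419, 0.705, -0.499], 'moment': [0.017, -0.017, -0.039], 'grasp_force': 0.0, 'opening': 0.998}
0.019
scene 44.04891780247332 321.5595553902884 235.11759573835093 [[0.651, -0.441, 0.618, 1.419], [0.759, 0.377, -0.531, -0.844], [0.001, 0.815, 0.58, 1.016], [0.0, 0.0, 0.0, 1.0]] ['vertical_fov', 'cx', 'cy', 'cam_to_world'] {}
top 54.61033829732527 319.4057718988121 240.2500633609535 [[-0.02, 0.988, -0.154, 0.264], [-1.0, -0.022, -0.009, -0.058], [-0.013, 0.154, 0.988, 1.506], [0.0, 0.0, 0.0, 1.0]] ['vertical_fov', 'cx', 'cy', 'cam_to_world'] {}
```

View pics/scene0.png

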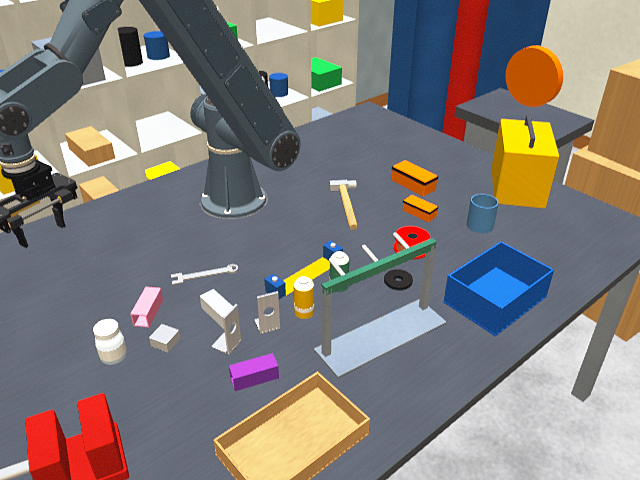

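View pics/top0.png

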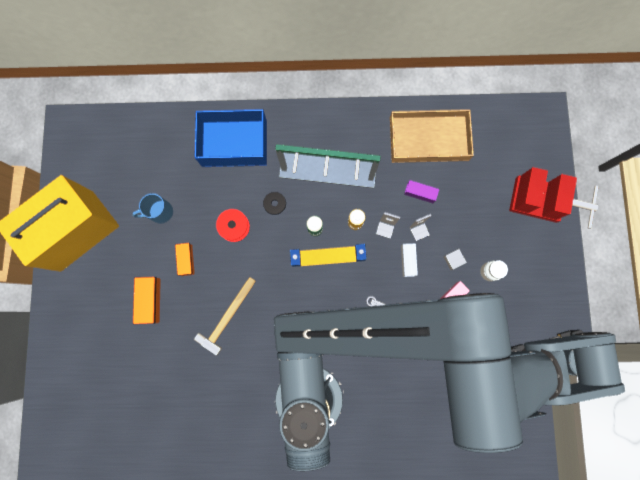

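Two brackets (top ~(385,228),(420,230)), a silver tube (410,260), and pink (455,292) and purple (422,190) look-alikes. Small tin at (183,259), big tin at (145,300). Green can (314,225), yellow can (357,218), no blue can visible.

```bash
cat > h.py <<'E'
import numpy as np, cv2
from scipy.optimize import minimize, least_squares
from rig import *
C={}
def snap():
    for n in("scene","top"): C[n]=capture(n)
    return C
def proj(c,P):
    T=c["cam_to_world"];p=(np.atleast_2d(P)-T[:3,3])@T[:3,:3]
    f=240/np.tan(np.radians(c["vertical_fov"]/2))
    return np.c_[c["cx"]+f*p[:,0]/-p[:,2], c["cy"]-f*p[:,1]/-p[:,2]]
def tri(pts): # {cam:(col,row)}
    r=least_squares(lambda X:np.concatenate([proj(C[n],X)[0]-pts[n] for n in pts]),[.6,0,.05]);return r.x,np.sqrt(np.mean(r.fun**2))
def back(n,uv,z):
    return least_squares(lambda X:proj(C[n],[X[0],X[1],z])[0]-uv,[.6,0]).x
def lm(t):
    """triangulate landmark: all best candidates"""
    d={n:landmark_of(n,t) for n in C}
    return {n:[(round(q["p"],2),np.round(q["point"][::-1],1).tolist()) for q in v[:3]] for n,v in d.items()}
def box(x0,x1,y0,y1,z0,z1): return np.array([[a,b,c] for a in(x0,x1) for b in(y0,y1) for c in(z0,z1)])/1e3
def cyl(r,z0,z1): 
    a=np.linspace(0,2*np.pi,40,endpoint=False);return np.array([[r*np.cos(t),r*np.sin(t),z] for t in a for z in(z0,z1)])/1e3
M={"tube":[box(-50,50,-20,20,0,40)],"tin":[box(-50,50,-22.5,22.5,0,40)],"can":[cyl(25,0,90),cyl(12,90,105)],"spool":[cyl(50,0,45)],
"bracket":[box(-25,25,-25,25,0,5),box(20,25,-25,25,0,115)],"jig":[box(-25,25,90,120,0,45),box(-25,25,-120,-90,0,45)],
"bar":[box(-8,8,-153,153,191,215)]}
HOLE=np.array([[22.5,13*np.cos(t),65+13*np.sin(t)] for t in np.linspace(0,6.28,24)])/1e3
def pose(P,q,z=0):
    c,s=np.cos(q[2]),np.sin(q[2]);return P@np.array([[c,-s,0],[s,c,0],[0,0,1]]).T+[q[0],q[1],z]
S=4
def render(c,m,q,o,w,h,z=0):
    im=np.zeros((h*S,w*S),np.uint8)
    for P in M[m]:
        uv=(proj(c,pose(P,q,z))-o+.5)*S
        cv2.fillConvexPoly(im,cv2.convexHull(np.round(uv*16).astype(np.int32)),255,cv2.LINE_8,4)
    if m=="bracket":
        pass
    return cv2.resize(im,(w,h),interpolation=cv2.INTER_AREA)/255.
def fit(masks,m,q0,z=0,yaw=True,dz=False):
    """masks {cam: bool img}; returns q,(x,y,yaw[,dz]) and 1-IoU"""
    B={}
    for n,k in masks.items():
        ys,xs=np.where(k);o=np.array([max(xs.min()-12,0),max(ys.min()-12,0)]);e=np.array([xs.max()+13,ys.max()+13])
        kk=k[o[1]:e[1],o[0]:e[0]].astype(float);B[n]=(o,kk)
    def cost(p):
        q=[p[0]/1e3,p[1]/1e3,p[2]/50 if yaw else q0[2]];t=0
        for n,(o,kk) in B.items():
            r=render(C[n],m,q,o,kk.shape[1],kk.shape[0],z+(p[3]/1e3 if dz else 0));t+=1-np.minimum(r,kk).sum()/np.maximum(r,kk).sum()
        return t/len(B)
    p0=[q0[0]*1e3,q0[1]*1e3,q0[2]*50]+([0] if dz else [])
    best=None
    for st in(15,5):
        sx=np.vstack([p0]+[np.array(p0)+st*np.eye(len(p0))[i] for i in range(len(p0))])
        r=minimize(cost,p0,method="Nelder-Mead",options=dict(initial_simplex=sx,xatol=.05,fatol=1e-4));p0=r.x
    x=r.x;return np.round([x[0]/1e3,x[1]/1e3,x[2]/50 if yaw else q0[2]]+([x[3]/1e3] if dz else []),4),round(r.fun,3)
E
python3 - <<'E'
from h import *
import pickle
snap();R={}
for t in["bracket","tube","tin","can_yellow","can_green","can_blue","spool","jig","rack"]:
    t2=t+"0" if t=="bracket" else t
    for n in C:
        R[t,n]=trace(n,t2)
        print(t,n,[(round(q["p"],2),np.round(q["bbox"]).tolist(),int(q["pixels"].sum())) for q in R[t,n][:5]])
for t in["hole0","peg0","peg1","peg2","tube","rack","jig","disc","hammer"]:print(t,lm(t))
pickle.dump((C,R),open("t0.pkl","wb"))
E
```

```text
bracket scene [(0.85, [254.0, 294.0, 29.0, 44.0], 766), (0.56, [210.0, 310.0, 34.0, 43.0], 730)]
bracket top [(0.89, [377.0, 212.0, 21.0, 26.0], 363), (0.69, [410.0, 213.0, 16.0, 25.0], 283), (0.62, [133.0, 194.0, 42.0, 29.0], 778)]
tube scene [(0.97, [226.0, 356.0, 56.0, 34.0], 1292), (0.82, [132.0, 286.0, 29.0, 42.0], 845), (0.79, [201.0, 295.0, 30.0, 33.0], 677)]
tube top [(0.95, [406.0, 181.0, 34.0, 19.0], 469), (0.81, [399.0, 245.0, 18.0, 30.0], 455), (0.7, [444.0, 281.0, 26.0, 18.0], 186), (0.23, [445.0, 249.0, 22.0, 19.0], 276)]
tin scene [(0.76, [400.0, 196.0, 40.0, 26.0], 609), (0.65, [389.0, 159.0, 46.0, 41.0], 1051)]
tin top [(0.74, [131.0, 277.0, 26.0, 47.0], 1168), (0.65, [176.0, 244.0, 22.0, 32.0], 563)]
can_yellow scene [(0.75, [292.0, 275.0, 26.0, 44.0], 817), (0.32, [330.0, 179.0, 28.0, 55.0], 579)]
can_yellow top [(0.76, [350.0, 207.0, 18.0, 20.0], 246), (0.49, [411.0, 215.0, 18.0, 23.0], 300)]
can_green scene [(0.76, [331.0, 254.0, 17.0, 37.0], 327)]
can_green top [(0.74, [307.0, 216.0, 19.0, 22.0], 244)]
can_blue scene [(0.17, [466.0, 194.0, 34.0, 40.0], 1042)]
ca
[... 842 characters left out ...]
53.5, 166.8])]}
peg2 {'scene': [(0.78, [338.0, 268.5]), (0.72, [375.2, 255.1]), (0.64, [398.6, 243.2])], 'top': [(0.85, [293.4, 161.6]), (0.73, [324.7, 164.0]), (0.63, [353.5, 166.8])]}
tube {'scene': [(0.95, [218.6, 319.0]), (0.75, [248.8, 379.4]), (0.58, [150.8, 312.3])], 'top': [(0.98, [407.1, 263.5]), (0.72, [422.7, 191.6]), (0.61, [451.8, 295.1])]}
rack {'scene': [(0.71, [376.3, 329.2]), (0.61, [338.0, 269.9])], 'top': [(0.96, [328.4, 175.3]), (0.37, [355.5, 222.6])]}
jig {'scene': [(0.7, [304.4, 275.0])], 'top': [(0.81, [328.7, 257.5])]}
disc {'scene': [(0.57, [398.1, 281.0])], 'top': [(0.65, [275.5, 206.2]), (0.3, [406.0, 260.1])]}
hammer {'scene': [(0.74, [346.4, 209.2])], 'top': []}
```

```bash
cat > m0.py <<'E'
import h,pickle
from h import *
c,R=pickle.load(open("t0.pkl","rb"));C.update(c)
px=lambda t,n,i:R[t,n][i]["pixels"]
def go(name,m,i,j,z=0,yaws=(0,),yaw=True,cams=("scene","top"),dz=False):
    k={n:px(name,n,a) for n,a in(("scene",i),("top",j)) if n in cams}
    b=R[name,"top"][j]["bbox"];x0=back("top",[b[0]+b[2]/2,b[1]+b[3]/2],.03)
    r=[fit(k,m,[*x0,y],z,yaw,dz) for y in yaws];r.sort(key=lambda t:t[1]);print(name,j,cams,dz,[ (a.tolist(),f) for a,f in r[:2]]);return r[0][0]
for d in(False,True):
    go("tube","tube",2,1,yaws=(0,.5,-.5),dz=d)
    go("tin","tin",0,1,yaws=(0,.5,-.5),dz=d)
    go("bracket","bracket",0,0,yaws=(0,.3,-.3),dz=d)
    go("bracket","bracket",1,1,yaws=(0,.3,-.3),dz=d)
go("bracket","bracket",0,0,yaws=(0,.3,-.3),cams=("top",))
go("bracket","bracket",1,1,yaws=(0,.3,-.3),cams=("top",))
for t in("can_yellow","can_green"):
    go(t,"can",0,0,yaw=False);go(t,"can",0,0,yaw=False,cams=("top",))
go("spool","spool",0,0,yaw=False);go("spool","spool",0,0,yaw=False,cams=("top",))
go("jig","jig",0,0,cams=("top",))
for a,b in(((338,268.5),(353.5,166.8)),((375.2,255.1),(324.7,164)),((398.6,243.2),(293.4,161.6))):print("peg",tri({"scene":a,"top":b}))
for a,b in(((266.7,309.3),(391.1,218.2)),((230.8,325.8),(419.9,227))):print("hole",tri({"scene":a,"top":b}))
print("rack",back("scene",(376.3,329.2),0),back("top",(328.4,175.3),0),"jig",back("scene",(304.4,275),0),back("top",(328.7,257.5),0))
print("disc",back("top",(275.5,206.2),0),back("top",(274,203),.012))
E
python3 m0.py
python3 - <<'E'
import cv2,numpy as np
a=cv2.imread("pics/scene0.png");b=cv2.imread("pics/top0.png")
A=cv2.resize(a[230:380,190:440],None,fx=3,fy=3,interpolation=2)[:, :750]
B=cv2.resize(b[140:300,120:440],None,fx=2.3,fy=2.3,interpolation=2)
cv2.imwrite("pics/cA.png",A);cv2.imwrite("pics/cB.png",B)
E
```

```text
tube 1 ('scene', 'top') False [([0.4259, -0.329, -0.0193], np.float64(0.165)), ([0.4258, -0.3294, -0.0329], np.float64(0.165))]
tin 1 ('scene', 'top') False [([0.4442, 0.3931, 0.0794], np.float64(0.07)), ([0.4443, 0.3931, 0.082], np.float64(0.07))]
bracket 0 ('scene', 'top') False [([0.5342, -0.259, -0.3305], np.float64(0.099)), ([0.5342, -0.2591, -0.3274], np.float64(0.1))]
bracket 1 ('scene', 'top') False [([0.5235, -0.3704, 0.4102], np.float64(0.127)), ([0.5231, -0.3698, 0.3971], np.float64(0.128))]
tube 1 ('scene', 'top') True [([0.426, -0.3291, -0.019, -0.0015], np.float64(0.162)), ([0.4259, -0.3292, -0.0191, -0.0016], np.float64(0.162))]
tin 1 ('scene', 'top') True [([0.444, 0.3939, 0.0861, -0.0022], np.float64(0.063)), ([0.444, 0.3939, 0.0894, -0.0021], np.float64(0.063))]
bracket 0 ('scene', 'top') True [([0.5338, -0.2589, -0.3235, -0.0017], np.float64(0.095)), ([0.5337, -0.2589, -0.3288, -0.0017], np.float64(0.095))]
bracket 1 ('scene', 'top') True [([0.5228, -0.37, 0.3977, -0.0031], np.float64(0.114)), ([0.5229, -0.3701, 0.4015, -0.0033], np.float64(0.115))]
bracket 0 ('top
[... 640 characters left out ...]
0.5507, 0.2367, 0.0], np.float64(0.033))]
jig 0 ('top',) False [([0.4479, -0.0699, 0.0558], np.float64(0.732))]
peg (array([ 0.67668937, -0.15357516,  0.2057251 ]), np.float64(1.2111462141690417))
peg (array([ 0.69301778, -0.06302056,  0.20595292]), np.float64(0.7991436815715379))
peg (array([0.69614998, 0.0197536 , 0.20314082]), np.float64(1.5624945200519285))
hole (array([ 0.55436406, -0.2702075 ,  0.06925166]), np.float64(0.33097529219826605))
hole (array([ 0.52959864, -0.35838506,  0.05344363]), np.float64(1.2533792509263337))
rack [ 0.72072115 -0.06822234] [ 0.71856783 -0.07857386] jig [ 0.44817812 -0.06955237] [ 0.44143282 -0.07320686]
disc [0.61659879 0.09945591] [0.6247085 0.1030923]
```

View pics/cB.png

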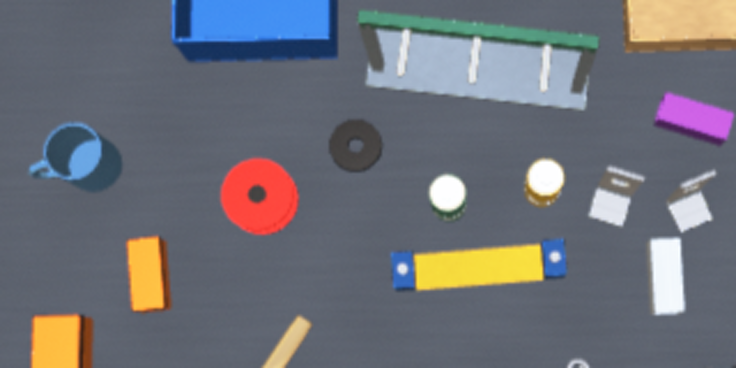

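View pics/cA.png

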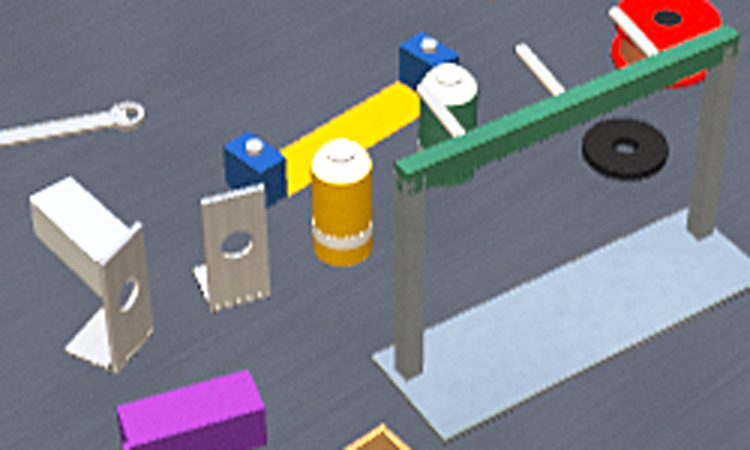

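The crops confirm the targets. The silver tube is at top (410,260), since the others are pink and purple. The smaller orange tin is at top (183,259), the larger one being at (145,300). The cans are yellow and green only, and there are two brackets. Next I'll refine the rack, jig and tube fits.

```bash
cat > m1.py <<'E'
from m0 import *
M["flat"]=[box(-25,25,90,120,0,45),box(-25,25,-120,-90,0,45),box(-25,25,-90,90,0,.1)]
for cams in(("top",),("scene","top")): go("jig","flat",0,0,cams=cams)
go("tube","tube",2,1,yaws=(0,.15,-.15),cams=("top",))
go("tin","tin",0,1,yaws=(0,.1),cams=("top",))
k={}
for n in C:
    im=C[n]["img"].astype(int);g=(im[...,1]>im[...,0]*1.25+8)&(im[...,1]>im[...,2]*1.1+4)
    lab=cv2.connectedComponentsWithStats(g.astype(np.uint8))
    w=(375,265) if n=="scene" else (328,152)
    best=max(range(1,lab[0]),key=lambda i:lab[2][i][4]*(abs(lab[3][i]-w).max()<30));k[n]=lab[1]==best;print(n,lab[2][best])
for y in(-.1,.1):
  for cams in(("top",),("scene","top")):
    print("bar",fit({n:k[n] for n in cams},"bar",[.72,-.07,y],dz=len(cams)>1))
E
python3 m1.py | grep -v "dz\b" | tail -12
```

```text
rack [ 0.72072115 -0.06822234] [ 0.71856783 -0.07857386] jig [ 0.44817812 -0.06955237] [ 0.44143282 -0.07320686]
disc [0.61659879 0.09945591] [0.6247085 0.1030923]
jig 0 ('top',) False [([0.447, -0.0698, 0.065], np.float64(0.084))]
jig 0 ('scene', 'top') False [([0.4472, -0.0694, 0.0639], np.float64(0.158))]
tube 1 ('top',) False [([0.4259, -0.3284, 0.0025], np.float64(0.078)), ([0.426, -0.3284, 0.0027], np.float64(0.078))]
tin 1 ('top',) False [([0.444, 0.3931, 0.0988], np.float64(0.054)), ([0.4439, 0.3931, 0.0984], np.float64(0.054))]
scene [ 322  238  115   56 1543]
top [276 145 104  17 638]
bar (array([ 0.7256, -0.0731, -0.1422]), np.float64(0.268))
bar (array([ 7.254e-01, -7.230e-02, -1.418e-01, -1.000e-04]), np.float64(0.249))
bar (array([ 0.7242, -0.073 , -0.1395]), np.float64(0.267))
bar (array([ 7.259e-01, -7.250e-02, -1.370e-01,  5.000e-04]), np.float64(0.249))
```

```bash
cat > plan.py <<'E'
import numpy as np,sys,json
from rig import read_state
def plan(*W):
    """W: (x,y,z m, phi deg); prints the roll, then tx,ty,tz cm along the turned tool axes"""
    s=read_state();p=np.array(s["position"]);R=np.array(s["tcp_rot"]);f=np.degrees(np.arctan2(R[1,0],R[0,0]))
    print("t",round(s["time_s"],2),"at",np.round(p,4),"phi",round(f,2),"zt",np.round(R[:,2],3),"open",round(s["opening"],3),"gf",round(s["grasp_force"],1),"F",np.round(s["force"],1),"J",np.round(s["joint_positions"],0).tolist())
    for x,y,z,g in W:
        d=np.array([x,y,z])-p;c,n=np.cos(np.radians(g)),np.sin(np.radians(g))
        print("->",(x,y,z,g),"roll %.3f | tx %.2f ty %.2f tz %.2f"%(np.radians((f-g+180)%360-180),100*(c*d[0]+n*d[1]),100*(n*d[0]-c*d[1]),-100*d[2]));p=np.array([x,y,z]);f=g
E
python3 -m jog '[{"roll":-0.142},{"roll":-0.142},{"roll":-0.142},{"roll":-0.142},{"roll":-0.142},{"roll":-0.142},{"roll":-0.142},{}]'
python3 -c "
from plan import *
plan((.555,-.267,.21,71.1),(.555,-.267,.108,71.1))"
```

```text
t 2.0 at [ 0.1527 -0.606   0.2096] phi 14.14 zt [ 0.  0. -1.] open 0.998 gf 0.0 F [-0.5  1.2 -0.2] J [-86.0, 30.0, 82.0, 0.0, 68.0, -10.0]
-> (0.555, -0.267, 0.21, 71.1) roll -0.994 | tx 45.10 ty 27.08 tz -0.04
-> (0.555, -0.267, 0.108, 71.1) roll 0.000 | tx 0.00 ty 0.00 tz 10.20$[0]: bad value
```

```bash
python3 -m jog '[{"tx":0,"ty":0,"tz":0,"roll":-0.142,"jaw":1}]'; echo; python3 -m jog '[{"tx":0,"ty":0,"tz":0,"roll":-0.142}]';echo;  python3 -m jog '[{"roll":-0.142,"jaw":1}]'; python3 -c "
from plan import *
plan((.555,-.267,.21,71.1),(.555,-.267,.108,71.1))"
```

```text
time_s: 2.1
position: [0.1527, -0.6061, 0.2095]
tcp_rot: [[0.924, 0.382, 0.0], [0.382, -0.924, -0.0], [0.0, 0.0, -1.0]]
force: [0.1, -0.3, 0.2]
opening: 0.997
grasp_force: 0.0


t 2.1 at [ 0.1527 -0.6061  0.2095] phi 22.47 zt [ 0. -0. -1.] open 0.997 gf 0.0 F [ 0.1 -0.3  0.2] J [-86.0, 30.0, 82.0, 0.0, 68.0, -19.0]
-> (0.555, -0.267, 0.21, 71.1) roll -0.849 | tx 45.11 ty 27.08 tz -0.05
-> (0.555, -0.267, 0.108, 71.1) roll 0.000 | tx 0.00 ty 0.00 tz 10.20$[0]: bad value
$[0]: bad value
```

```bash
python3 -m jog '[{"tx":0,"ty":0,"tz":0,"roll":-0.1415,"jaw":1},{"tx":0,"ty":0,"tz":0,"roll":-0.1415,"jaw":1},{"tx":0,"ty":0,"tz":0,"roll":-0.1415,"jaw":1},{"tx":0,"ty":0,"tz":0,"roll":-0.1415,"jaw":1},{"tx":0,"ty":0,"tz":0,"roll":-0.1415,"jaw":1},{"tx":0,"ty":0,"tz":0,"roll":-0.1415,"jaw":1}]'
python3 -m jog '[{"tx":2,"ty":1.2,"tz":0,"roll":0,"jaw":1},{"tx":4,"ty":2.4,"tz":0,"roll":0,"jaw":1},{"tx":4,"ty":2.4,"tz":0,"roll":0,"jaw":1},{"tx":4,"ty":2.4,"tz":0,"roll":0,"jaw":1},{"tx":4,"ty":2.4,"tz":0,"roll":0,"jaw":1},{"tx":4,"ty":2.4,"tz":0,"roll":0,"jaw":1},{"tx":4,"ty":2.4,"tz":0,"roll":0,"jaw":1},{"tx":4,"ty":2.4,"tz":0,"roll":0,"jaw":1}]'
python3 -m jog '[{"tx":4,"ty":2.4,"tz":0,"roll":0,"jaw":1},{"tx":4,"ty":2.4,"tz":0,"roll":0,"jaw":1},{"tx":4,"ty":2.4,"tz":0,"roll":0,"jaw":1},{"tx":3,"ty":1.9,"tz":0,"roll":0,"jaw":1},{"tx":0,"ty":0,"tz":0,"roll":0,"jaw":1},{"tx":0,"ty":0,"tz":0,"roll":0,"jaw":1},{"tx":0,"ty":0,"tz":0,"roll":0,"jaw":1}]'
python3 -c "
from plan import *
plan((.555,-.267,.21,71.1),(.555,-.267,.108,71.1))"
```

```text
time_s: 2.7
position: [0.1527, -0.606, 0.2095]
tcp_rot: [[0.321, 0.947, 0.0], [0.947, -0.321, 0.0], [0.0, 0.0, -1.0]]
force: [0.2, -0.1, 0.1]
opening: 1.002
grasp_force: 0.0
time_s: 3.5
position: [0.4222, -0.3801, 0.2098]
tcp_rot: [[0.327, 0.945, 0.0], [0.945, -0.327, -0.0], [-0.0, 0.0, -1.0]]
force: [0.4, -1.5, -0.0]
opening: 1.007
grasp_force: 0.0
time_s: 4.2
position: [0.5551, -0.2699, 0.2094]
tcp_rot: [[0.328, 0.945, -0.001], [0.945, -0.328, -0.0], [-0.0, -0.001, -1.0]]
force: [0.2, 0.5, -0.1]
opening: 1.004
grasp_force: 0.0
t 4.2 at [ 0.5551 -0.2699  0.2094] phi 70.88 zt [-0.001 -0.    -1.   ] open 1.004 gf 0.0 F [ 0.2  0.5 -0.1] J [-36.0, 30.0, 83.0, -0.0, 67.0, -17.0]
-> (0.555, -0.267, 0.21, 71.1) roll -0.004 | tx 0.27 ty -0.11 tz -0.06
-> (0.555, -0.267, 0.108, 71.1) roll 0.000 | tx 0.00 ty 0.00 tz 10.20
```

```bash
python3 -m jog '[{"tx":0.3,"ty":-0.1,"tz":2,"roll":0,"jaw":1},{"tx":0,"ty":0,"tz":3,"roll":0,"jaw":1},{"tx":0,"ty":0,"tz":3,"roll":0,"jaw":1},{"tx":0,"ty":0,"tz":2.1,"roll":0,"jaw":1},{"tx":0,"ty":0,"tz":0,"roll":0,"jaw":1},{"tx":0,"ty":0,"tz":0,"roll":0,"jaw":0},{"tx":0,"ty":0,"tz":0,"roll":0,"jaw":0},{"tx":0,"ty":0,"tz":0,"roll":0,"jaw":0}]'
python3 -m jog '[{"tx":0,"ty":0,"tz":0,"roll":0,"jaw":0},{"tx":0,"ty":0,"tz":0,"roll":0,"jaw":0},{"tx":0,"ty":0,"tz":0,"roll":0,"jaw":0},{"tx":0,"ty":0,"tz":0,"roll":0,"jaw":0}]'
python3 -c "
from plan import *
plan((.555,-.267,.108,71.1),(.555,-.267,.25,71.1))"
```

```text
time_s: 5.0
position: [0.5567, -0.2671, 0.1102]
tcp_rot: [[0.327, 0.945, 0.003], [0.945, -0.327, -0.002], [-0.001, 0.003, -1.0]]
force: [-1.2, -0.5, -0.4]
opening: 0.805
grasp_force: 0.0
time_s: 5.4
position: [0.556, -0.2661, 0.1087]
tcp_rot: [[0.327, 0.945, 0.0], [0.945, -0.327, -0.0], [-0.0, 0.0, -1.0]]
force: [0.8, 0.2, 0.0]
opening: 0.445
grasp_force: 0.0
t 5.4 at [ 0.556  -0.2661  0.1087] phi 70.93 zt [ 0. -0. -1.] open 0.445 gf 0.0 F [0.8 0.2 0. ] J [-36.0, 37.0, 88.0, 0.0, 55.0, -17.0]
-> (0.555, -0.267, 0.108, 71.1) roll -0.003 | tx -0.12 ty -0.07 tz 0.07
-> (0.555, -0.267, 0.25, 71.1) roll 0.000 | tx 0.00 ty 0.00 tz -14.20
```

```bash
python3 -m jog '[{"tx":0,"ty":0,"tz":0,"roll":0,"jaw":0},{"tx":0,"ty":0,"tz":0,"roll":0,"jaw":0},{"tx":0,"ty":0,"tz":0,"roll":0,"jaw":0},{"tx":0,"ty":0,"tz":0,"roll":0,"jaw":0},{"tx":0,"ty":0,"tz":0,"roll":0,"jaw":0},{"tx":0,"ty":0,"tz":0,"roll":0,"jaw":0},{"tx":0,"ty":0,"tz":0,"roll":0,"jaw":0}]'
python3 -m jog '[{"tx":0,"ty":0,"tz":-1,"roll":0,"jaw":0},{"tx":0,"ty":0,"tz":-3,"roll":0,"jaw":0},{"tx":0,"ty":0,"tz":-4,"roll":0,"jaw":0},{"tx":0,"ty":0,"tz":-4,"roll":0,"jaw":0},{"tx":0,"ty":0,"tz":-2.1,"roll":0,"jaw":0},{"tx":0,"ty":0,"tz":0,"roll":0,"jaw":0},{"tx":0,"ty":0,"tz":0,"roll":0,"jaw":0}]'
python3 - <<'E'
from plan import *
from h import *
plan()
snap()
for n in C: print(n,[(round(q["p"],2),np.round(q["point"][::-1],1).tolist()) for q in landmark_of(n,"hole0")[:3]])
cv2.imwrite("pics/g1.png",np.hstack([cv2.resize(C["scene"]["img"][200:400,150:400],(750,600))])[:,:,::-1])
E
```

```text
time_s: 6.1
position: [0.556, -0.2662, 0.1086]
tcp_rot: [[0.327, 0.945, 0.0], [0.945, -0.327, 0.0], [0.0, 0.0, -1.0]]
force: [-0.4, -0.1, -0.1]
opening: 0.007
grasp_force: 0.0
time_s: 6.8
position: [0.5558, -0.266, 0.25]
tcp_rot: [[0.327, 0.945, 0.001], [0.945, -0.327, -0.0], [-0.0, 0.001, -1.0]]
force: [-0.2, 0.8, 0.5]
opening: 0.005
grasp_force: 0.0
t 6.8 at [ 0.5558 -0.266   0.25  ] phi 70.92 zt [ 0.001 -0.    -1.   ] open 0.005 gf 0.0 F [-0.2  0.8  0.5] J [-36.0, 27.0, 81.0, -0.0, 72.0, -17.0]
scene [(0.9, [269.4, 306.6]), (0.8, [231.1, 325.6]), (0.34, [203.5, 274.5])]
top [(0.73, [418.7, 221.5]), (0.22, [354.7, 220.2])]
```

View pics/g1.png

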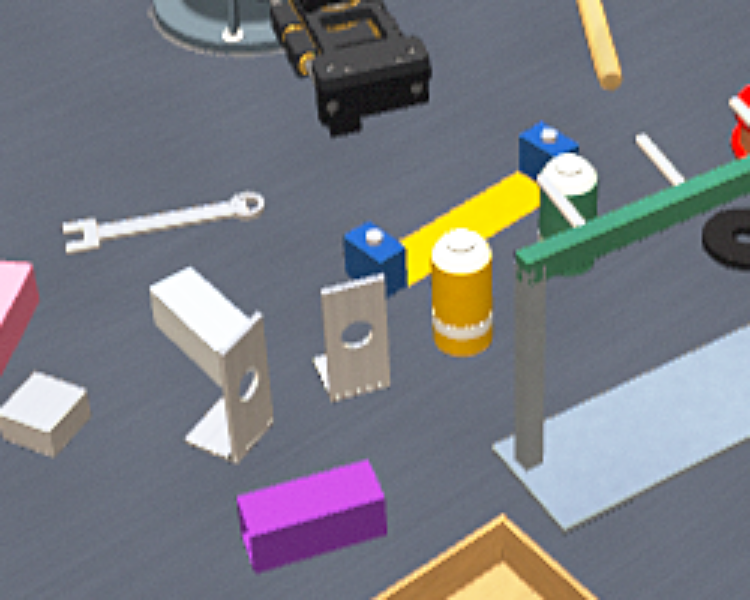

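The gripper closed on nothing. The picture shows it near (270,215) in the scene view, well away from where the state says it is. I'll compare the reported TCP with the image before going further.

```bash
python3 - <<'E'
from h import *
import pickle
c0,_=pickle.load(open("t0.pkl","rb"))
print("start TCP proj",{n:proj(c0[n],[.153,-.605,.21]).round() for n in c0},"base",{n:proj(c0[n],[[0,0,0],[0,0,.15]]).round().tolist() for n in c0})
snap();s=read_state()
print("now TCP",{n:proj(C[n],[s["position"],s["position"]+np.array([0,0,.05])]).round().tolist() for n in C}, [np.abs(C[n]["cam_to_world"]-c0[n]["cam_to_world"]).max() for n in C])
cv2.imwrite("pics/g2.png",np.hstack([cv2.resize(C["top"]["img"][180:480,200:520],(400,375)),cv2.resize(C["scene"]["img"][80:380,150:470],(400,375))])[:,:,::-1])
E
```

```text
start TCP proj {'scene': array([[ 44., 239.]]), 'top': array([[528., 350.]])} base {'scene': [[233.0, 199.0], [229.0, 158.0]], 'top': [[308.0, 399.0], [307.0, 409.0]]}
now TCP {'scene': [[264.0, 247.0], [263.0, 229.0]], 'top': [[398.0, 205.0], [401.0, 200.0]]} [np.float64(0.0), np.float64(0.0)]
```

View pics/g2.png

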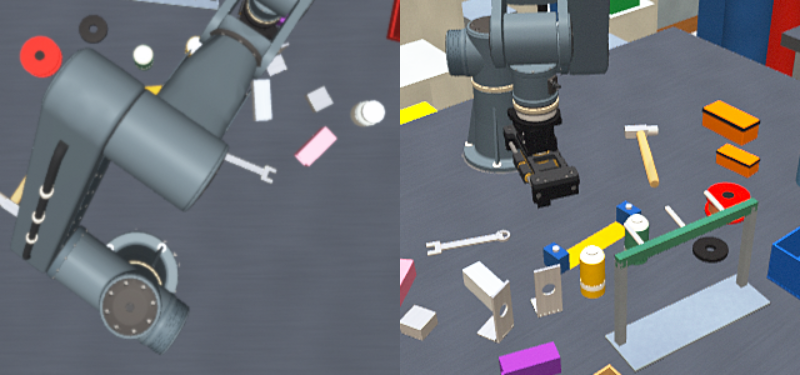

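```bash
python3 - <<'E'
from h import *
import pickle
c0,_=pickle.load(open("t0.pkl","rb"))
s=read_state();P=np.array(s["position"]);snap()
def crop(im,c,P,R,o,w,h,k):
    a=cv2.resize(im[o[1]:o[1]+h,o[0]:o[0]+w],None,fx=k,fy=k,interpolation=2)[:,:,::-1].copy()
    for q,col in((P,(0,0,255)),(P+R[:,2]*.019,(0,255,0)),(P-R[:,2]*.051,(255,0,0))):
        u=(proj(c,q)[0]-o+.5)*k;cv2.circle(a,tuple(int(v) for v in u),4,col,-1)
    for sgn in(1,-1):
        u=(proj(c,P+R[:,2]*.019+sgn*R[:,1]*.0435)[0]-o+.5)*k;cv2.circle(a,tuple(int(v) for v in u),4,(0,255,255),-1)
    return a
A=crop(C["scene"]["img"],C["scene"],P,s["tcp_rot"],np.array([200,170]),100,150,4)
R0=np.array([[.97,.244,0],[.244,-.97,0],[0,0,-1]])
B=crop(c0["scene"]["img"],c0["scene"],np.array([.153,-.605,.209]),R0,np.array([0,150]),100,150,4)
cv2.imwrite("pics/g3.png",np.hstack([A,B]))
E
```

```text
(no output)
```

View pics/g3.png

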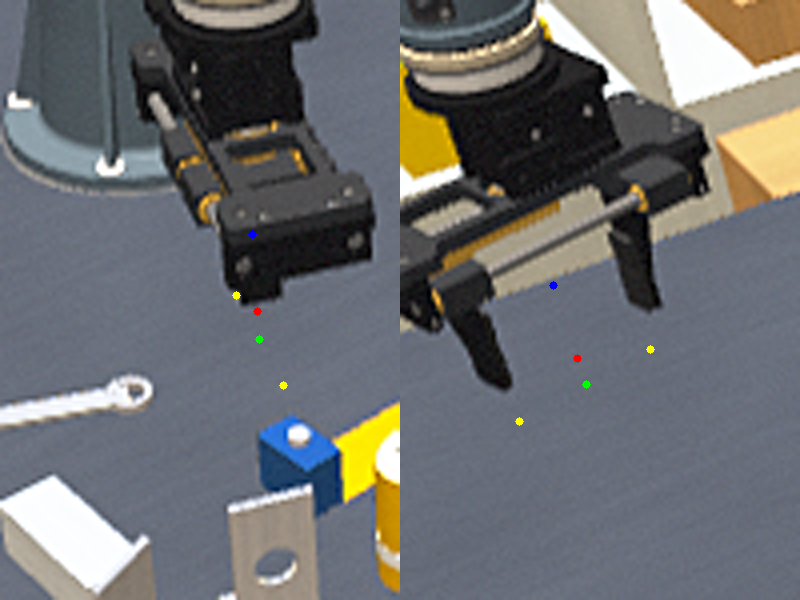

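The overlay shows the real fingertips about 10 px (~28 mm) above where the reported TCP puts them, at both places. I'll check the height by touching an empty bit of table with closed fingers.

```bash
python3 -c "
from plan import *
plan((.40,-.235,.25,71),(.40,-.235,.05,71))"
```

```text
t 7.2 at [ 0.5557 -0.266   0.2486] phi 70.92 zt [-0.001  0.001 -1.   ] open 0.003 gf 0.0 F [-0.8 -0.2  0.1] J [-36.0, 27.0, 81.0, -0.0, 72.0, -17.0]
-> (0.4, -0.235, 0.25, 71) roll -0.001 | tx -2.14 ty -15.73 tz -0.14
-> (0.4, -0.235, 0.05, 71) roll 0.000 | tx 0.00 ty 0.00 tz 20.00
```

```bash
python3 -m jog '[{"tx":-0.3,"ty":-2.2,"tz":0,"roll":0,"jaw":0},{"tx":-0.6,"ty":-4.5,"tz":0,"roll":0,"jaw":0},{"tx":-0.6,"ty":-4.5,"tz":0,"roll":0,"jaw":0},{"tx":-0.6,"ty":-4.5,"tz":2,"roll":0,"jaw":0},{"tx":0,"ty":0,"tz":4,"roll":0,"jaw":0},{"tx":0,"ty":0,"tz":4,"roll":0,"jaw":0},{"tx":0,"ty":0,"tz":4,"roll":0,"jaw":0},{"tx":0,"ty":0,"tz":3,"roll":0,"jaw":0}]'
python3 -m jog '[{"tx":0,"ty":0,"tz":1.6,"roll":0,"jaw":0},{"tx":0,"ty":0,"tz":1,"roll":0,"jaw":0},{"tx":0,"ty":0,"tz":0,"roll":0,"jaw":0},{"tx":0,"ty":0,"tz":0,"roll":0,"jaw":0}]'
python3 -m jog '[{"tx":0,"ty":0,"tz":0.4,"roll":0,"jaw":0},{"tx":0,"ty":0,"tz":0.4,"roll":0,"jaw":0},{"tx":0,"ty":0,"tz":0,"roll":0,"jaw":0},{"tx":0,"ty":0,"tz":0,"roll":0,"jaw":0}]'
```

```text
time_s: 8.0
position: [0.4002, -0.2344, 0.0778]
tcp_rot: [[0.327, 0.945, -0.001], [0.945, -0.327, 0.001], [0.001, -0.001, -1.0]]
force: [-0.2, 0.4, -0.2]
opening: 0.005
grasp_force: 0.0
time_s: 8.4
position: [0.4011, -0.2351, 0.0539]
tcp_rot: [[0.327, 0.945, 0.001], [0.945, -0.327, -0.001], [-0.0, 0.001, -1.0]]
force: [-0.4, -0.9, 0.2]
opening: 0.005
grasp_force: 0.0
time_s: 8.8
position: [0.4008, -0.2348, 0.0458]
tcp_rot: [[0.327, 0.945, 0.0], [0.945, -0.327, -0.0], [-0.0, 0.0, -1.0]]
force: [0.7, -0.6, 0.8]
opening: 0.006
grasp_force: 0.0
```

```bash
python3 -m jog '[{"tx":0,"ty":0,"tz":1,"roll":0,"jaw":0},{"tx":0,"ty":0,"tz":0.8,"roll":0,"jaw":0},{"tx":0,"ty":0,"tz":0,"roll":0,"jaw":0},{"tx":0,"ty":0,"tz":0,"roll":0,"jaw":0}]' | grep -E "pos|force:"
python3 -m jog '[{"tx":0,"ty":0,"tz":0.4,"roll":0,"jaw":0},{"tx":0,"ty":0,"tz":0,"roll":0,"jaw":0},{"tx":0,"ty":0,"tz":0.3,"roll":0,"jaw":0},{"tx":0,"ty":0,"tz":0,"roll":0,"jaw":0}]' | grep -E "pos|force:"
python3 - <<'E'
from h import *
s=read_state();P=np.array(s["position"]);snap();R=np.array(s["tcp_rot"])
o=np.array([170,180]);k=6;c=C["scene"]
a=cv2.resize(c["img"][180:280,170:300],None,fx=k,fy=k,interpolation=2)[:,:,::-1].copy()
for q,col in((P,(0,0,255)),(P+R[:,2]*.019,(0,255,0))):
    u=(proj(c,q)[0]-o+.5)*k;cv2.circle(a,tuple(int(v) for v in u),4,col,-1)
cv2.imwrite("pics/g4.png",a)
E
```

```text
position: [0.4004, -0.2344, 0.027]
force: [-0.6, -0.2, 0.5]
grasp_force: 0.0
position: [0.4006, -0.2346, 0.0204]
force: [-0.8, -0.2, -0.3]
grasp_force: 0.0
```

View pics/g4.png

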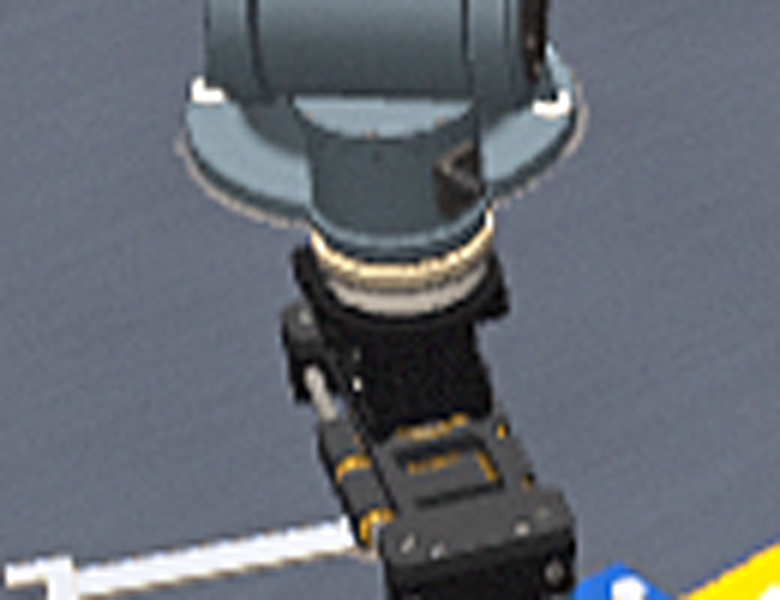

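```bash
for i in 1; do python3 -m jog '[{"tx":0,"ty":0,"tz":0.3,"roll":0,"jaw":0},{"tx":0,"ty":0,"tz":0,"roll":0,"jaw":0},{"tx":0,"ty":0,"tz":0,"roll":0,"jaw":0}]' | grep -E "pos|force:";done
python3 -m jog '[{"tx":0,"ty":0,"tz":0.3,"roll":0,"jaw":0},{"tx":0,"ty":0,"tz":0,"roll":0,"jaw":0},{"tx":0,"ty":0,"tz":0,"roll":0,"jaw":0}]' | grep -E "pos|force:"
```

```text
position: [0.4007, -0.2347, 0.0175]
force: [0.2, -0.4, -0.4]
grasp_force: 0.0
position: [0.4006, -0.2346, 0.0144]
force: [-0.2, -0.1, 1.4]
grasp_force: 0.0
```

```bash
python3 -m jog '[{"tx":0,"ty":0,"tz":0.3,"roll":0,"jaw":0},{"tx":0,"ty":0,"tz":0,"roll":0,"jaw":0},{"tx":0,"ty":0,"tz":0,"roll":0,"jaw":0}]' | grep -E "pos|force:"
python3 -m jog '[{"tx":0,"ty":0,"tz":0.3,"roll":0,"jaw":0},{"tx":0,"ty":0,"tz":0,"roll":0,"jaw":0},{"tx":0,"ty":0,"tz":0,"roll":0,"jaw":0}]' | grep -E "pos|force:"
python3 -m jog '[{"tx":0,"ty":0,"tz":0.2,"roll":0,"jaw":0},{"tx":0,"ty":0,"tz":0,"roll":0,"jaw":0},{"tx":0,"ty":0,"tz":0,"roll":0,"jaw":0}]' | grep -E "pos|force:"
python3 - <<'E'
from h import *
s=read_state();P=np.array(s["position"]);snap();R=np.array(s["tcp_rot"])
o=np.array([190,210]);k=6;c=C["scene"]
a=cv2.resize(c["img"][210:310,190:320],None,fx=k,fy=k,interpolation=2)[:,:,::-1].copy()
for q,col in((P,(0,0,255)),(P+R[:,2]*.019,(0,255,0))):
    u=(proj(c,q)[0]-o+.5)*k;cv2.circle(a,tuple(int(v) for v in u),4,col,-1)
cv2.imwrite("pics/g5.png",a)
E
```

```text
position: [0.4007, -0.2346, 0.0114]
force: [0.5, 0.2, -0.4]
grasp_force: 0.0
position: [0.4007, -0.2347, 0.0084]
force: [0.2, 0.1, 0.1]
grasp_force: 0.0
position: [0.4007, -0.2347, 0.0065]
force: [0.6, 0.6, 0.4]
grasp_force: 0.0
```

View pics/g5.png

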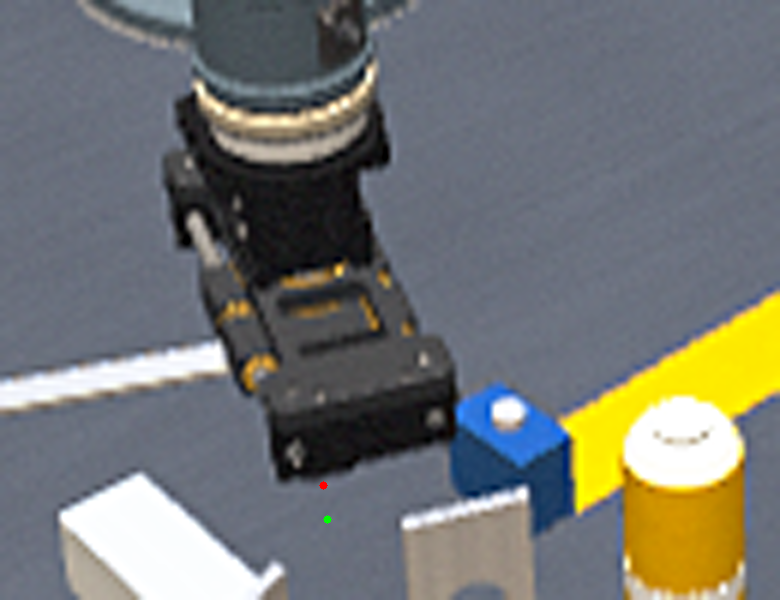

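```bash
python3 -m jog '[{"tx":0,"ty":0,"tz":0.3,"roll":0,"jaw":0},{"tx":0,"ty":0,"tz":0,"roll":0,"jaw":0},{"tx":0,"ty":0,"tz":0,"roll":0,"jaw":0}]' | grep -E "pos|force:"
python3 -m jog '[{"tx":0,"ty":0,"tz":0.3,"roll":0,"jaw":0},{"tx":0,"ty":0,"tz":0,"roll":0,"jaw":0},{"tx":0,"ty":0,"tz":0,"roll":0,"jaw":0}]' | grep -E "pos|force:"
python3 -m jog '[{"tx":0,"ty":0,"tz":0.2,"roll":0,"jaw":0},{"tx":0,"ty":0,"tz":0,"roll":0,"jaw":0},{"tx":0,"ty":0,"tz":0,"roll":0,"jaw":0}]' | grep -E "pos|force:"
python3 -m jog '[{"tx":0,"ty":0,"tz":0.2,"roll":0,"jaw":0},{"tx":0,"ty":0,"tz":0,"roll":0,"jaw":0},{"tx":0,"ty":0,"tz":0,"roll":0,"jaw":0}]' | grep -E "pos|force:"
```

```text
position: [0.4006, -0.2346, 0.0034]
force: [-0.3, -0.4, -0.4]
grasp_force: 0.0
position: [0.4006, -0.2346, 0.0004]
force: [0.2, -0.2, 0.5]
grasp_force: 0.0
position: [0.4007, -0.2347, -0.0015]
force: [0.2, 0.0, 0.9]
grasp_force: 0.0
position: [0.4007, -0.2347, -0.0035]
force: [0.5, -0.8, -0.3]
grasp_force: 0.0
```

```bash
python3 -m jog '[{"tx":0,"ty":0,"tz":0.2,"roll":0,"jaw":0},{"tx":0,"ty":0,"tz":0,"roll":0,"jaw":0},{"tx":0,"ty":0,"tz":0,"roll":0,"jaw":0}]' | grep -E "pos|force:"
python3 -m jog '[{"tx":0,"ty":0,"tz":0.2,"roll":0,"jaw":0},{"tx":0,"ty":0,"tz":0,"roll":0,"jaw":0},{"tx":0,"ty":0,"tz":0,"roll":0,"jaw":0}]' | grep -E "pos|force:"
python3 -m jog '[{"tx":0,"ty":0,"tz":0.2,"roll":0,"jaw":0},{"tx":0,"ty":0,"tz":0,"roll":0,"jaw":0},{"tx":0,"ty":0,"tz":0,"roll":0,"jaw":0}]' | grep -E "pos|force:"
python3 -m jog '[{"tx":0,"ty":0,"tz":0.2,"roll":0,"jaw":0},{"tx":0,"ty":0,"tz":0,"roll":0,"jaw":0},{"tx":0,"ty":0,"tz":0,"roll":0,"jaw":0}]' | grep -E "pos|force:"
```

```text
position: [0.4007, -0.2346, -0.0055]
force: [0.3, -0.1, 0.0]
grasp_force: 0.0
position: [0.4007, -0.2346, -0.0075]
force: [-0.3, -0.5, 0.5]
grasp_force: 0.0
position: [0.4007, -0.2346, -0.0095]
force: [0.6, 0.1, 1.4]
grasp_force: 0.0
position: [0.4007, -0.2346, -0.0115]
force: [0.0, -0.0, 0.5]
grasp_force: 0.0
```

```bash
python3 -m jog '[{"tx":0,"ty":0,"tz":0.2,"roll":0,"jaw":0},{"tx":0,"ty":0,"tz":0,"roll":0,"jaw":0},{"tx":0,"ty":0,"tz":0,"roll":0,"jaw":0}]' | grep -E "pos|force:"
python3 -m jog '[{"tx":0,"ty":0,"tz":0.2,"roll":0,"jaw":0},{"tx":0,"ty":0,"tz":0,"roll":0,"jaw":0},{"tx":0,"ty":0,"tz":0,"roll":0,"jaw":0}]' | grep -E "pos|force:"
python3 -m jog '[{"tx":0,"ty":0,"tz":0.2,"roll":0,"jaw":0},{"tx":0,"ty":0,"tz":0,"roll":0,"jaw":0},{"tx":0,"ty":0,"tz":0,"roll":0,"jaw":0}]' | grep -E "pos|force:"
python3 - <<'E'
from h import *
s=read_state();P=np.array(s["position"]);R=np.array(s["tcp_rot"]);snap();c=C["scene"]
o=np.array([190,210]);k=6
a=cv2.resize(c["img"][210:310,190:320],None,fx=k,fy=k,interpolation=2)[:,:,::-1].copy()
for dz,col in((0,(0,0,255)),(.03,(0,255,0))):
  for e in(.0375,-.0375):
    u=(proj(c,P+R[:,2]*-.051+R[:,1]*.095+R[:,0]*e+[0,0,dz])[0]-o+.5)*k;cv2.circle(a,tuple(int(v) for v in u),4,col,-1)
cv2.imwrite("pics/g6.png",a)
E
```

```text
position: [0.4008, -0.2348, -0.0126]
force: [0.3, -0.5, 8.4]
grasp_force: 4.6
position: [0.4008, -0.2348, -0.0127]
force: [-2.2, 2.1, 28.1]
grasp_force: 14.3
position: [0.4009, -0.2348, -0.0128]
force: [-4.9, 2.9, 48.9]
grasp_force: 24.1
```

View pics/g6.png

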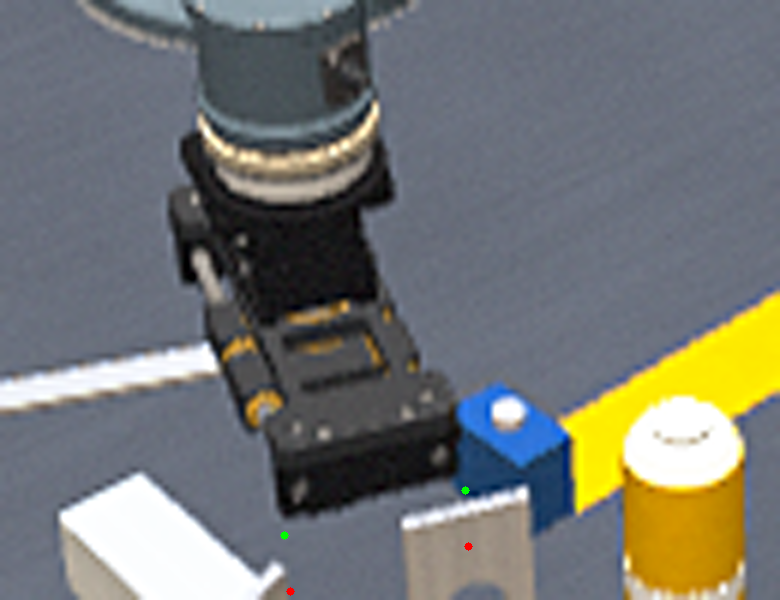

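Fingertips touch the table at reported z = -0.0126, where it should be +0.019. The reported height is therefore 31.6 mm too low. I'll back off, put the correction in the planner, and check the lateral agreement.

```bash
sed -i 's/p=np.array(s\["position"\]);R/p=np.array(s["position"])+[0,0,.0316];R/' plan.py
python3 -m jog '[{"tx":0,"ty":0,"tz":-1.5,"roll":0,"jaw":0.4},{"tx":0,"ty":0,"tz":-3,"roll":0,"jaw":0.4},{"tx":0,"ty":0,"tz":-4,"roll":0,"jaw":0.4},{"tx":0,"ty":0,"tz":-4,"roll":0,"jaw":0.4},{"tx":0,"ty":0,"tz":-4,"roll":0,"jaw":0.4},{"tx":0,"ty":0,"tz":0,"roll":0,"jaw":0.4},{"tx":0,"ty":0,"tz":0,"roll":0,"jaw":0.4}]' | grep -E "pos|force:"
python3 - <<'E'
from plan import *
from h import *
import pickle
c0,_=pickle.load(open("t0.pkl","rb"))
P=np.array([.1527,-.606,.2096+.0316-.019]);y=np.array([.244,-.97,0])
print("tips pred",[proj(c0["scene"],P+s*y*(.0435+.004))[0].round(1) for s in(1,-1)],"seen",(510-400)/4,150+385/4,(655-400)/4,150+305/4)
snap();R={}
for n in C:
    R["bracket",n]=trace(n,"bracket0");print(n,[(round(q["p"],2),np.round(q["bbox"]).tolist()) for q in R["bracket",n][:3]],[np.round(q["point"][::-1],1).tolist() for q in landmark_of(n,"hole0")[:3]])
pickle.dump((dict(C),R),open("t1.pkl","wb"))
plan((.555,-.267,.21,71.1),(.555,-.267,.108,71.1))
E
```

```text
position: [0.4009, -0.2349, 0.1483]
force: [-0.6, 0.7, 0.3]
grasp_force: 0.0
tips pred [array([ 23.1, 244.5]), array([ 59.8, 225. ])] seen 27.5 246.25 63.75 226.25
scene [(0.97, [209.0, 304.0, 31.0, 50.0]), (0.86, [254.0, 296.0, 26.0, 40.0])] [[230.3, 324.5], [268.1, 308.6]]
top [(0.81, [410.0, 212.0, 18.0, 28.0]), (0.57, [377.0, 208.0, 22.0, 30.0])] [[420.4, 220.6], [390.2, 220.7]]
t 15.7 at [ 0.4    -0.2341  0.1778] phi 70.92 zt [-0.002  0.002 -1.   ] open 0.398 gf 0.0 F [-0.4 -0.5  0.2] J [-44.0, 24.0, 108.0, -0.0, 48.0, -25.0]
-> (0.555, -0.267, 0.21, 71.1) roll -0.003 | tx 1.91 ty 15.73 tz -3.22
-> (0.555, -0.267, 0.108, 71.1) roll 0.000 | tx 0.00 ty 0.00 tz 10.20
```

```bash
python3 -m jog '[{"tx":0.2,"ty":1.7,"tz":-1,"roll":0,"jaw":0.6},{"tx":0.5,"ty":4,"tz":0,"roll":0,"jaw":0.6},{"tx":0.5,"ty":4,"tz":0,"roll":0,"jaw":0.6},{"tx":0.5,"ty":4,"tz":0,"roll":0,"jaw":0.6},{"tx":0.2,"ty":2,"tz":0,"roll":0,"jaw":0.6},{"tx":0,"ty":0,"tz":0,"roll":0,"jaw":0.6},{"tx":0,"ty":0,"tz":0,"roll":0,"jaw":0.6}]' >/dev/null
python3 -m jog '[{"tx":0,"ty":0,"tz":3,"roll":0,"jaw":0.6},{"tx":0,"ty":0,"tz":3,"roll":0,"jaw":0.6},{"tx":0,"ty":0,"tz":2,"roll":0,"jaw":0.6},{"tx":0,"ty":0,"tz":0,"roll":0,"jaw":0},{"tx":0,"ty":0,"tz":0,"roll":0,"jaw":0},{"tx":0,"ty":0,"tz":0,"roll":0,"jaw":0},{"tx":0,"ty":0,"tz":0,"roll":0,"jaw":0},{"tx":0,"ty":0,"tz":0,"roll":0,"jaw":0}]' | grep -E "pos|ce:|open"
python3 -m jog '[{"tx":0,"ty":0,"tz":0,"roll":0,"jaw":0},{"tx":0,"ty":0,"tz":0,"roll":0,"jaw":0},{"tx":0,"ty":0,"tz":0,"roll":0,"jaw":0},{"tx":0,"ty":0,"tz":0,"roll":0,"jaw":0}]' | grep -E "pos|ce:|open"
python3 -c "
from plan import *
plan((.555,-.267,.25,71.1),(.555,-.267,.25,82),)"
```

```text
position: [0.5558, -0.2685, 0.0788]
force: [-0.1, 0.6, -0.2]
opening: 0.236
grasp_force: 0.0
position: [0.5549, -0.2679, 0.0779]
force: [-1.9, 1.2, 5.0]
opening: 0.053
grasp_force: 30.0
t 17.6 at [ 0.5549 -0.2679  0.1095] phi 70.94 zt [-0.001  0.    -1.   ] open 0.053 gf 30.0 F [-1.9  1.2  5. ] J [-36.0, 39.0, 89.0, -0.0, 51.0, -17.0]
-> (0.555, -0.267, 0.25, 71.1) roll -0.003 | tx 0.09 ty -0.02 tz -14.05
-> (0.555, -0.267, 0.25, 82) roll -0.190 | tx 0.00 ty 0.00 tz -0.00
```

```bash
python3 -m jog '[{"tx":0,"ty":0,"tz":-1.2,"roll":0,"jaw":0},{"tx":0,"ty":0,"tz":-3,"roll":0,"jaw":0},{"tx":0,"ty":0,"tz":-4,"roll":0,"jaw":0},{"tx":0,"ty":0,"tz":-4,"roll":-0.1,"jaw":0},{"tx":0,"ty":0,"tz":-2,"roll":-0.09,"jaw":0},{"tx":0,"ty":0,"tz":0,"roll":0,"jaw":0},{"tx":0,"ty":0,"tz":0,"roll":0,"jaw":0}]' | grep -E "pos|ce:|open"
python3 -c "
from plan import *
plan((.6306,-.0571,.2515,82),(.695,-.066,.2515,82))"
```

```text
position: [0.5549, -0.2676, 0.2191]
force: [-0.2, 0.3, -4.1]
opening: 0.054
grasp_force: 30.0
t 18.3 at [ 0.5549 -0.2676  0.2507] phi 81.7 zt [-0.     0.001 -1.   ] open 0.054 gf 30.0 F [-0.2  0.3 -4.1] J [-36.0, 29.0, 83.0, 0.0, 68.0, -28.0]
-> (0.6306, -0.0571, 0.2515, 82) roll -0.005 | tx 21.90 ty 4.57 tz -0.08
-> (0.695, -0.066, 0.2515, 82) roll 0.000 | tx 0.01 ty 6.50 tz -0.00
```

```bash
python3 -m jog '[{"tx":1.9,"ty":0.2,"tz":0,"roll":0,"jaw":0},{"tx":4,"ty":0.8,"tz":0,"roll":0,"jaw":0},{"tx":4,"ty":0.8,"tz":0,"roll":0,"jaw":0},{"tx":4,"ty":0.9,"tz":0,"roll":0,"jaw":0},{"tx":4,"ty":0.9,"tz":0,"roll":0,"jaw":0},{"tx":3,"ty":0.7,"tz":0,"roll":0,"jaw":0},{"tx":1,"ty":0.3,"tz":0,"roll":0,"jaw":0},{"tx":0,"ty":0,"tz":0,"roll":0,"jaw":0}]' | grep -E "pos|ce:|open"
python3 -m jog '[{"tx":0,"ty":0,"tz":0,"roll":0,"jaw":0},{"tx":0,"ty":0,"tz":0,"roll":0,"jaw":0}]' >/dev/null
python3 - <<'E'
from plan import *
from h import *
plan((.6306,-.0571,.2515,82),(.695,-.066,.2515,82))
snap();c=C["scene"];o=np.array([280,190])
a=cv2.resize(c["img"][190:330,280:460],None,fx=4.2,fy=4.2,interpolation=2)[:,:,::-1];cv2.imwrite("pics/p1.png",a)
for n in C:print(n,[(round(q["p"],2),np.round(q["point"][::-1],1).tolist()) for q in landmark_of(n,"hole0")[:3]])
E
```

```text
position: [0.6313, -0.0552, 0.2175]
force: [0.7, -1.5, -3.2]
opening: 0.055
grasp_force: 30.0
t 19.3 at [ 0.6313 -0.059   0.2505] phi 81.71 zt [-0.002 -0.    -1.   ] open 0.054 gf 30.0 F [ 0.7  1.1 -3. ] J [-15.0, 30.0, 80.0, -0.0, 70.0, -7.0]
-> (0.6306, -0.0571, 0.2515, 82) roll -0.005 | tx 0.18 ty -0.10 tz -0.10
-> (0.695, -0.066, 0.2515, 82) roll 0.000 | tx 0.01 ty 6.50 tz -0.00
scene [(0.73, [234.6, 324.6]), (0.67, [357.2, 242.5]), (0.41, [480.1, 226.5])]
top [(0.57, [421.2, 224.0])]
```

View pics/p1.png

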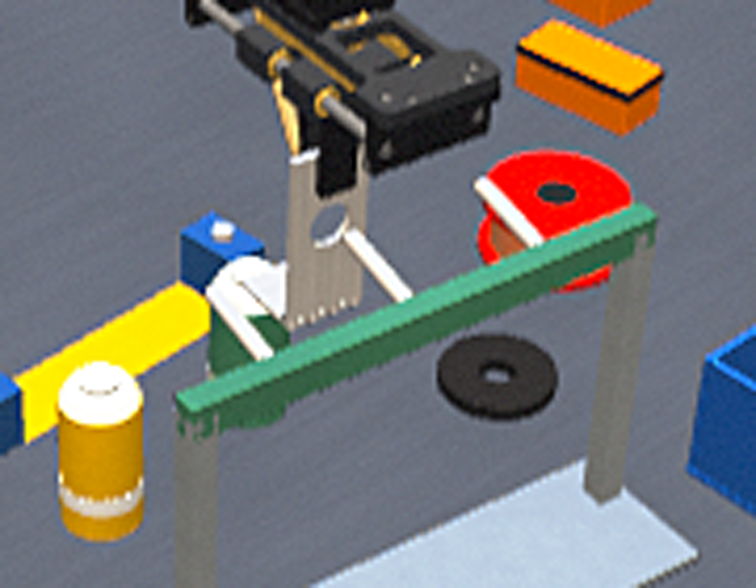

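The bracket is held with its hole centre at zoom (330,225), just ahead of the peg tip at (348,235) and in line with it. I'll insert it.

```bash
python3 -m jog '[{"tx":0,"ty":0.5,"tz":-0.2,"roll":0,"jaw":0},{"tx":0,"ty":1.5,"tz":0,"roll":0,"jaw":0},{"tx":0,"ty":1.5,"tz":0,"roll":0,"jaw":0},{"tx":0,"ty":0.5,"tz":0,"roll":0,"jaw":0},{"tx":0,"ty":0,"tz":0,"roll":0,"jaw":0}]' | grep -E "pos|ce:|open"
python3 -m jog '[{"tx":0,"ty":1,"tz":0.2,"roll":0,"jaw":0},{"tx":0,"ty":1,"tz":0,"roll":0,"jaw":0},{"tx":0,"ty":0.3,"tz":0,"roll":0,"jaw":0},{"tx":0,"ty":0,"tz":0,"roll":0,"jaw":0},{"tx":0,"ty":0,"tz":0,"roll":0,"jaw":0}]' | grep -E "pos|ce:|open"
python3 - <<'E'
from plan import *
from h import *
plan((.695,-.066,.2515,82))
snap();c=C["scene"]
a=cv2.resize(c["img"][190:330,280:460],None,fx=4.2,fy=4.2,interpolation=2)[:,:,::-1];cv2.imwrite("pics/p2.png",a)
E
```

```text
position: [0.6722, -0.0639, 0.2214]
force: [-0.6, 0.1, -3.2]
opening: 0.056
grasp_force: 30.0
position: [0.6941, -0.0667, 0.2194]
force: [-0.3, 0.6, -2.2]
opening: 0.053
grasp_force: 30.0
t 20.5 at [ 0.6941 -0.0667  0.251 ] phi 81.81 zt [-0.001  0.    -1.   ] open 0.053 gf 30.0 F [-0.3  0.6 -2.2] J [-15.0, 36.0, 70.0, -0.0, 75.0, -6.0]
-> (0.695, -0.066, 0.2515, 82) roll -0.003 | tx 0.08 ty 0.08 tz -0.05
```

View pics/p2.png

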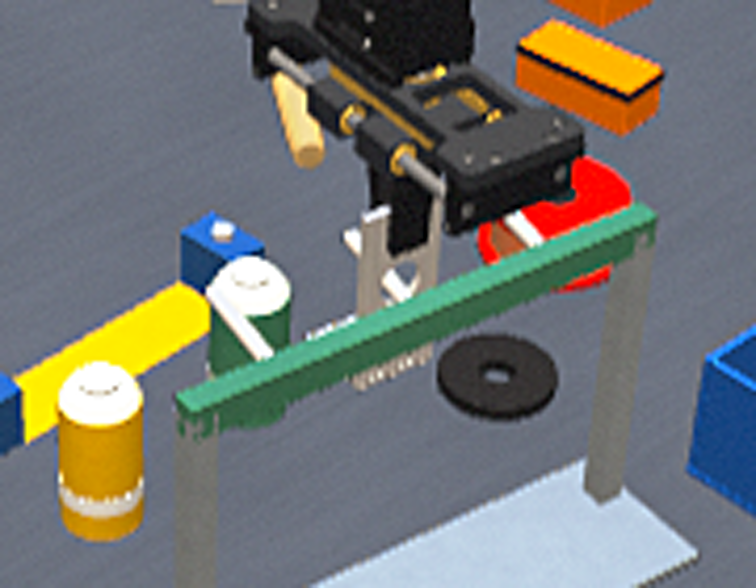

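The peg passes through the hole: its tip shows in front of the plate at (352,240). I'll lower, release and rise.

```bash
python3 -m jog '[{"tx":0,"ty":0,"tz":0.4,"roll":0,"jaw":0},{"tx":0,"ty":0,"tz":0.3,"roll":0,"jaw":0},{"tx":0,"ty":0,"tz":0,"roll":0,"jaw":0}]' | grep -E "pos|ce:|open"
python3 -m jog '[{"tx":0,"ty":0,"tz":0.2,"roll":0,"jaw":0},{"tx":0,"ty":0,"tz":0,"roll":0,"jaw":0},{"tx":0,"ty":0,"tz":0,"roll":0,"jaw":0.12},{"tx":0,"ty":0,"tz":0,"roll":0,"jaw":0.12},{"tx":0,"ty":0,"tz":0,"roll":0,"jaw":0.3},{"tx":0,"ty":0,"tz":0,"roll":0,"jaw":0.3},{"tx":0,"ty":0,"tz":0,"roll":0,"jaw":0.3},{"tx":0,"ty":0,"tz":0,"roll":0,"jaw":0.3}]' | grep -E "pos|ce:|open"
python3 -m jog '[{"tx":0,"ty":0,"tz":-1,"roll":0,"jaw":0.3},{"tx":0,"ty":0,"tz":-3,"roll":0,"jaw":0.3},{"tx":0,"ty":0,"tz":-3,"roll":0,"jaw":0.5},{"tx":0,"ty":0,"tz":-2,"roll":0,"jaw":0.6},{"tx":0,"ty":0,"tz":0,"roll":0,"jaw":0.6}]' | grep -E "pos|ce:|open"
python3 - <<'E'
from plan import *
from h import *
import pickle
snap();c=C["scene"]
a=cv2.resize(c["img"][190:340,190:390],None,fx=3.8,fy=3.8,interpolation=2)[:,:,::-1];cv2.imwrite("pics/p3.png",a)
R={}
for n in C:
    R["bracket",n]=trace(n,"bracket1");print(n,[(round(q["p"],2),np.round(q["bbox"]).tolist()) for q in R["bracket",n][:3]])
pickle.dump((dict(C),R),open("t1.pkl","wb"))
plan((.5435,-.361,.2,113.5),(.5435,-.361,.109,113.5))
E
```

```text
position: [0.6937, -0.0667, 0.2117]
force: [-0.9, 0.0, -2.8]
opening: 0.059
grasp_force: 30.0
position: [0.6945, -0.0669, 0.2107]
force: [0.4, 0.2, 0.4]
opening: 0.293
grasp_force: 0.0
position: [0.6967, -0.0673, 0.3057]
force: [0.6, -0.6, -0.4]
opening: 0.491
grasp_force: 0.0
scene [(0.78, [212.0, 306.0, 30.0, 48.0]), (0.57, [357.0, 241.0, 27.0, 52.0])]
top [(0.72, [275.0, 144.0, 106.0, 44.0]), (0.69, [412.0, 213.0, 19.0, 25.0])]
t 22.4 at [ 0.6934 -0.0666  0.3304] phi 81.8 zt [-0.003  0.001 -1.   ] open 0.588 gf 0.0 F [ 0.3  0.5 -0.2] J [-15.0, 32.0, 64.0, -0.0, 84.0, -6.0]
-> (0.5435, -0.361, 0.2, 113.5) roll -0.553 | tx -21.02 ty -25.49 tz 13.04
-> (0.5435, -0.361, 0.109, 113.5) roll 0.000 | tx 0.00 ty 0.00 tz 9.10
```

View pics/p3.png

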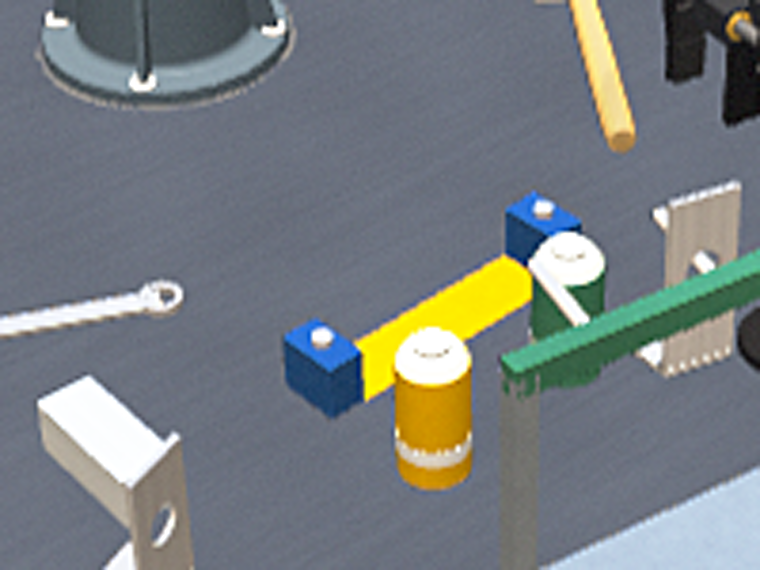

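Bracket 0 hangs on the middle peg (plate at (700,270), peg through its hole). Now bracket 1.

```bash
python3 -m jog '[{"tx":0,"ty":0,"tz":0,"roll":-0.1383,"jaw":0.6},{"tx":0,"ty":0,"tz":0,"roll":-0.1383,"jaw":0.6},{"tx":0,"ty":0,"tz":0,"roll":-0.1383,"jaw":0.6},{"tx":0,"ty":0,"tz":0,"roll":-0.1383,"jaw":0.6}]' >/dev/null
python3 -m jog '[{"tx":-1.5,"ty":-1.8,"tz":0,"roll":0,"jaw":0.6},{"tx":-2.6,"ty":-3.2,"tz":1,"roll":0,"jaw":0.6},{"tx":-2.6,"ty":-3.2,"tz":2,"roll":0,"jaw":0.6},{"tx":-2.6,"ty":-3.2,"tz":2,"roll":0,"jaw":0.6},{"tx":-2.6,"ty":-3.2,"tz":2,"roll":0,"jaw":0.6},{"tx":-2.6,"ty":-3.2,"tz":2,"roll":0,"jaw":0.6},{"tx":-2.6,"ty":-3.2,"tz":2,"roll":0,"jaw":0.6},{"tx":-2.6,"ty":-3.2,"tz":2,"roll":0,"jaw":0.6}]' | grep -E "pos|ce:|open"
python3 -m jog '[{"tx":-1.3,"ty":-1.3,"tz":0,"roll":0,"jaw":0.6},{"tx":0,"ty":0,"tz":0,"roll":0,"jaw":0.6},{"tx":0,"ty":0,"tz":0,"roll":0,"jaw":0.6}]' | grep -E "pos|ce:|open"
python3 - <<'E'
from plan import *
from h import *
import pickle
c,R=pickle.load(open("t1.pkl","rb"));C.update(c)
k={"scene":R["bracket","scene"][0]["pixels"],"top":R["bracket","top"][1]["pixels"]}
for cams in(["scene"],["top"],["scene","top"]):print(cams,fit({n:k[n] for n in cams},"bracket",[.523,-.37,.4]))
print("hole at .065",back("scene",(230.6,325),.065))
plan((.5437,-.361,.2,113.2),(.5437,-.361,.109,113.2))
E
```

```text
position: [0.5492, -0.3445, 0.168]
force: [0.2, -0.7, 0.2]
opening: 0.601
grasp_force: 0.0
position: [0.5448, -0.3605, 0.1706]
force: [-0.7, 0.6, -0.3]
opening: 0.597
grasp_force: 0.0
['scene'] (array([ 0.5261, -0.371 ,  0.3804]), np.float64(0.086))
['top'] (array([ 0.5229, -0.3702,  0.3727]), np.float64(0.064))
['scene', 'top'] (array([ 0.5236, -0.3701,  0.3887]), np.float64(0.093))
hole at .065 [ 0.53991897 -0.36052468]
t 23.9 at [ 0.5448 -0.3605  0.2022] phi 113.47 zt [ 0.     0.001 -1.   ] open 0.597 gf 0.0 F [-0.7  0.6 -0.3] J [-43.0, 35.0, 80.0, 0.0, 65.0, -67.0]
-> (0.5437, -0.361, 0.2, 113.2) roll 0.005 | tx -0.00 ty -0.12 tz 0.22
-> (0.5437, -0.361, 0.109, 113.2) roll 0.000 | tx 0.00 ty 0.00 tz 9.10
```

```bash
python3 -m jog '[{"tx":0.1,"ty":0,"tz":1.3,"roll":0.025,"jaw":0.6},{"tx":0,"ty":0,"tz":3,"roll":0,"jaw":0.6},{"tx":0,"ty":0,"tz":3,"roll":0,"jaw":0.6},{"tx":0,"ty":0,"tz":2,"roll":0,"jaw":0.6},{"tx":0,"ty":0,"tz":0,"roll":0,"jaw":0.6},{"tx":0,"ty":0,"tz":0,"roll":0,"jaw":0},{"tx":0,"ty":0,"tz":0,"roll":0,"jaw":0},{"tx":0,"ty":0,"tz":0,"roll":0,"jaw":0}]' | grep -E "pos|ce:|open"
python3 -m jog '[{"tx":0,"ty":0,"tz":0,"roll":0,"jaw":0},{"tx":0,"ty":0,"tz":0,"roll":0,"jaw":0},{"tx":0,"ty":0,"tz":0,"roll":0,"jaw":0},{"tx":0,"ty":0,"tz":0,"roll":0,"jaw":0},{"tx":0,"ty":0,"tz":0,"roll":0,"jaw":0},{"tx":0,"ty":0,"tz":0,"roll":0,"jaw":0}]' | grep -E "pos|ce:|open"
python3 -c "
from plan import *
plan((.5444,-.361,.2515,112))"
```

```text
position: [0.545, -0.3606, 0.0792]
force: [0.8, -0.4, 0.3]
opening: 0.41
grasp_force: 0.0
position: [0.544, -0.3602, 0.0776]
force: [0.5, -0.1, 0.9]
opening: 0.056
grasp_force: 30.0
t 25.3 at [ 0.544  -0.3602  0.1092] phi 112.07 zt [ 0. -0. -1.] open 0.056 gf 30.0 F [ 0.5 -0.1  0.9] J [-43.0, 41.0, 84.0, 0.0, 55.0, -65.0]
-> (0.5444, -0.361, 0.2515, 112) roll 0.001 | tx -0.08 ty 0.01 tz -14.23
```

```bash
python3 -m jog '[{"tx":0,"ty":0,"tz":-1.2,"roll":0,"jaw":0},{"tx":0,"ty":0,"tz":-3,"roll":0,"jaw":0},{"tx":0,"ty":0,"tz":-4,"roll":0.13,"jaw":0},{"tx":0,"ty":0,"tz":-4,"roll":0.13,"jaw":0},{"tx":0,"ty":0,"tz":-2.1,"roll":0.13,"jaw":0},{"tx":0,"ty":0,"tz":0,"roll":0.138,"jaw":0},{"tx":0,"ty":0,"tz":0,"roll":0,"jaw":0}]' | grep -E "pos|ce:|open"
python3 -c "
from plan import *
plan((.612,-.1445,.2515,82),(.6815,-.1542,.2515,82))"
```

```text
position: [0.5438, -0.3601, 0.2219]
force: [-1.2, -0.3, -3.3]
opening: 0.056
grasp_force: 30.0
t 26.0 at [ 0.5438 -0.3601  0.2535] phi 81.83 zt [ 0.001 -0.001 -1.   ] open 0.056 gf 30.0 F [-1.2 -0.3 -3.3] J [-43.0, 32.0, 77.0, -0.0, 71.0, -35.0]
-> (0.612, -0.1445, 0.2515, 82) roll -0.003 | tx 22.30 ty 3.75 tz 0.20
-> (0.6815, -0.1542, 0.2515, 82) roll 0.000 | tx 0.01 ty 7.02 tz -0.00
```

```bash
python3 -m jog '[{"tx":1.3,"ty":0.2,"tz":0,"roll":0,"jaw":0},{"tx":3.5,"ty":0.6,"tz":0,"roll":0,"jaw":0},{"tx":4,"ty":0.7,"tz":0,"roll":0,"jaw":0},{"tx":4,"ty":0.7,"tz":0,"roll":0,"jaw":0},{"tx":4,"ty":0.7,"tz":0,"roll":0,"jaw":0},{"tx":3.5,"ty":0.6,"tz":0,"roll":0,"jaw":0},{"tx":2,"ty":0.3,"tz":0.1,"roll":0,"jaw":0},{"tx":0,"ty":0,"tz":0,"roll":0,"jaw":0}]' | grep -E "pos|ce:|open"
python3 -m jog '[{"tx":0,"ty":0,"tz":0,"roll":0,"jaw":0},{"tx":0,"ty":0,"tz":0,"roll":0,"jaw":0}]' >/dev/null
python3 - <<'E'
from plan import *
from h import *
plan((.612,-.1445,.2515,82),(.6815,-.1542,.2515,82))
snap();s=read_state();P=np.array(s["position"])+[0,0,.0316-.044]
print("hole pred",proj(C["scene"],P),"peg",proj(C["scene"],[[.6478,-.151,.211],[.6765,-.155,.205],[.7052,-.159,.199]]).round(1).tolist())
print([(round(q["p"],2),np.round(q["point"][::-1],1).tolist()) for q in landmark_of("scene","hole0")[:4]],[(round(q["p"],2),np.round(q["point"][::-1],1).tolist()) for q in landmark_of("scene","peg0")[:4]])
E
```

```text
position: [0.6128, -0.1399, 0.2182]
force: [-0.2, -0.6, -3.1]
opening: 0.057
grasp_force: 30.0
t 27.0 at [ 0.6127 -0.1453  0.2506] phi 81.84 zt [-0.001  0.    -1.   ] open 0.059 gf 30.0 F [ 0.7  0.8 -2.7] J [-23.0, 30.0, 81.0, -0.0, 69.0, -15.0]
-> (0.612, -0.1445, 0.2515, 82) roll -0.003 | tx 0.07 ty -0.08 tz -0.09
-> (0.6815, -0.1542, 0.2515, 82) roll 0.000 | tx 0.01 ty 7.02 tz -0.00
hole pred [[323.04541248 253.0476899 ]] peg [[331.6, 259.7], [338.9, 268.8], [346.4, 278.0]]
[(0.93, [321.7, 251.9]), (0.75, [373.0, 261.0])] [(0.88, [339.3, 269.2]), (0.83, [371.7, 256.2]), (0.66, [400.0, 241.3])]
```

Predicted and seen hole positions agree within 1.5 px, and so do the peg positions. I'll insert in steps.

```bash
python3 -m jog '[{"tx":0.1,"ty":0.5,"tz":-0.2,"roll":0,"jaw":0},{"tx":0,"ty":1.5,"tz":0,"roll":0,"jaw":0},{"tx":0,"ty":1.5,"tz":0,"roll":0,"jaw":0},{"tx":0,"ty":0.5,"tz":0,"roll":0,"jaw":0},{"tx":0,"ty":0,"tz":0,"roll":0,"jaw":0}]' | grep -E "pos|ce:|open"
python3 -m jog '[{"tx":0,"ty":1.2,"tz":0.2,"roll":0,"jaw":0},{"tx":0,"ty":1.2,"tz":0,"roll":0,"jaw":0},{"tx":0,"ty":0.6,"tz":0,"roll":0,"jaw":0},{"tx":0,"ty":0,"tz":0,"roll":0,"jaw":0},{"tx":0,"ty":0,"tz":0,"roll":0,"jaw":0}]' | grep -E "pos|ce:|open"
python3 - <<'E'
from plan import *
from h import *
plan((.6815,-.1542,.2515,82))
snap();P=np.array(read_state()["position"])+[0,0,.0316-.044]
print("hole pred",proj(C["scene"],P))
print([(round(q["p"],2),np.round(q["point"][::-1],1).tolist()) for q in landmark_of("scene","hole0")[:4]])
E
```

```text
position: [0.6535, -0.1499, 0.2214]
force: [-1.0, 0.7, -2.2]
opening: 0.052
grasp_force: 30.0
position: [0.6819, -0.1536, 0.2194]
force: [0.6, 0.3, -3.2]
opening: 0.054
grasp_force: 30.0
t 28.2 at [ 0.6819 -0.1536  0.251 ] phi 81.82 zt [-0.001  0.    -1.   ] open 0.054 gf 30.0 F [ 0.6  0.3 -3.2] J [-22.0, 36.0, 70.0, -0.0, 75.0, -14.0]
-> (0.6815, -0.1542, 0.2515, 82) roll -0.003 | tx -0.06 ty -0.03 tz -0.05
hole pred [[341.03179122 268.94930889]]
[(0.84, [340.5, 265.0]), (0.51, [400.0, 240.7])]
```

Inserted with no contact force. I'll lower, release, rise, and then check the hang with the masks.

```bash
python3 -m jog '[{"tx":0,"ty":0,"tz":0.4,"roll":0,"jaw":0},{"tx":0,"ty":0,"tz":0.3,"roll":0,"jaw":0},{"tx":0,"ty":0,"tz":0.2,"roll":0,"jaw":0},{"tx":0,"ty":0,"tz":0,"roll":0,"jaw":0},{"tx":0,"ty":0,"tz":0,"roll":0,"jaw":0.12},{"tx":0,"ty":0,"tz":0,"roll":0,"jaw":0.12},{"tx":0,"ty":0,"tz":0,"roll":0,"jaw":0.3},{"tx":0,"ty":0,"tz":0,"roll":0,"jaw":0.3}]' | grep -E "pos|ce:|open"
python3 -m jog '[{"tx":0,"ty":0,"tz":0,"roll":0,"jaw":0.3},{"tx":0,"ty":0,"tz":-1,"roll":0,"jaw":0.3},{"tx":0,"ty":0,"tz":-3,"roll":0,"jaw":0.3},{"tx":0,"ty":0,"tz":-3,"roll":0,"jaw":0.5},{"tx":0,"ty":0,"tz":-2,"roll":0,"jaw":0.7},{"tx":0,"ty":0,"tz":0,"roll":0,"jaw":0.8},{"tx":0,"ty":0,"tz":0,"roll":0,"jaw":0.8}]' | grep -E "pos|ce:|open"
python3 - <<'E'
from plan import *
from h import *
import pickle
snap()
for n in C:
    for t in("bracket0","can_yellow","tube","tin"):print(n,t,[(round(q["p"],2),np.round(q["bbox"]).tolist(),int(q["pixels"].sum())) for q in trace(n,t)[:4]])
    print([(round(q["p"],2),np.round(q["point"][::-1],1).tolist()) for q in landmark_of(n,"hole0")[:4]])
cv2.imwrite("pics/b2.png",cv2.resize(C["scene"]["img"][220:370,290:440],None,fx=4,fy=4)[:,:,::-1])
pickle.dump(dict(C),open("t2.pkl","wb"))
plan((.426,-.3285,.2,0))
E
```

```text
position: [0.6831, -0.154, 0.2112]
force: [0.3, -0.2, -0.5]
opening: 0.223
grasp_force: 0.0
position: [0.6826, -0.1538, 0.3009]
force: [0.3, -0.2, -0.1]
opening: 0.579
grasp_force: 0.0
scene bracket0 [(0.8, [354.0, 240.0, 32.0, 57.0], 609), (0.76, [329.0, 253.0, 24.0, 51.0], 602), (0.15, [198.0, 293.0, 36.0, 36.0], 872)]
scene can_yellow [(0.7, [355.0, 240.0, 29.0, 52.0], 564), (0.55, [294.0, 277.0, 18.0, 45.0], 787)]
scene tube [(0.83, [133.0, 285.0, 30.0, 44.0], 913), (0.63, [331.0, 253.0, 15.0, 21.0], 27), (0.55, [201.0, 292.0, 35.0, 38.0], 832), (0.36, [316.0, 234.0, 129.0, 145.0], 6989)]
scene tin [(0.88, [403.0, 196.0, 35.0, 28.0], 611), (0.57, [393.0, 162.0, 44.0, 36.0], 1017), (0.5, [358.0, 243.0, 28.0, 49.0], 638)]
[(0.8, [371.6, 263.1]), (0.76, [339.9, 270.0])]
top bracket0 [(0.31, [477.0, 260.0, 33.0, 23.0], 445)]
top can_yellow [(0.52, [351.0, 212.0, 18.0, 17.0], 229)]
top tube [(0.87, [397.0, 244.0, 19.0, 33.0], 471), (0.82, [436.0, 280.0, 33.0, 36.0], 478), (0.6, [407.0, 179.0, 33.0, 23.0], 490)]
top tin [(0.86, [175.0, 244.0, 21.0, 32.0], 540), (0.62, [131.0, 277.0, 26.0, 47.0], 1224), (0.23, [399.0, 244.0, 19.0, 32.0], 485)]
[]
t 30.45 at [ 0.6827 -0.1538  0.332 ] phi 81.82 zt [-0.  0. -1.] open 0.798 gf 0.0 F [ 0.3 -0.8 -0.1] J [-22.0, 32.0, 64.0, 0.0, 84.0, -14.0]
-> (0.426, -0.3285, 0.2, 0) roll 1.428 | tx -25.67 ty 17.47 tz 13.20
```

Both brackets hang on pegs (holes at scene (372,263) and (340,270), on the pegs). Only the tube's jig is obstructed: the gripper body would hit the green can there, so the green can goes first.

```bash
python3 -m jog '[{"tx":0,"ty":0,"tz":0,"roll":0.1428,"jaw":0.8},{"tx":0,"ty":0,"tz":0,"roll":0.1428,"jaw":0.8},{"tx":0,"ty":0,"tz":0,"roll":0.1428,"jaw":0.8},{"tx":0,"ty":0,"tz":0,"roll":0.1428,"jaw":0.8},{"tx":0,"ty":0,"tz":0,"roll":0.1428,"jaw":0.8},{"tx":0,"ty":0,"tz":0,"roll":0.1428,"jaw":0.8},{"tx":0,"ty":0,"tz":0,"roll":0.1428,"jaw":0.8},{"tx":0,"ty":0,"tz":0,"roll":0.1428,"jaw":0.8}]' >/dev/null
python3 -m jog '[{"tx":0,"ty":0,"tz":0,"roll":0.1428,"jaw":0.8},{"tx":0,"ty":0,"tz":0,"roll":0.1428,"jaw":0.8},{"tx":0,"ty":0,"tz":0,"roll":0,"jaw":0.8}]' | grep -E "pos|ce:|open"
python3 - <<'E'
from plan import *
from h import *
import pickle
snap();R={(t,n):trace(n,t) for t in("tube","can_green","spool","can_yellow","tin") for n in C}
pickle.dump((dict(C),R),open("t3.pkl","wb"))
for k,v in R.items():print(k,[(round(q["p"],2),np.round(q["bbox"]).tolist(),int(q["pixels"].sum())) for q in v[:4]])
near=lambda t,n,u:min(R[t,n],key=lambda q:np.hypot(q["bbox"][0]+q["bbox"][2]/2-u[0],q["bbox"][1]+q["bbox"][3]/2-u[1]))["pixels"]
tu={"scene":near("tube","scene",(217,310)),"top":near("tube","top",(408,260))}
for cs in(["top"],["scene"],["scene","top"]):print("tube",cs,fit({n:tu[n] for n in cs},"tube",[.426,-.329,0.]),fit({n:tu[n] for n in cs},"tube",[.426,-.329,0.],dz=True) if len(cs)>1 else "")
for t,u,m,q in(("can_green",(316,227),"can",[.537,-.03,0]),("can_yellow",(359,217),"can",[.558,-.162,0]),("spool",(232,224),"spool",[.551,.237,0])):
    print(t,fit({"top":near(t,"top",u)},m,q,yaw=False))
plan((.537,-.0293,.332,0),(.537,-.0293,.075,0))
E
```

```text
position: [0.6827, -0.1538, 0.3006]
force: [0.5, 0.6, -0.7]
opening: 0.796
grasp_force: 0.0
('tube', 'scene') [(0.74, [226.0, 355.0, 56.0, 36.0], 1253), (0.57, [198.0, 292.0, 39.0, 34.0], 874), (0.57, [134.0, 286.0, 29.0, 40.0], 881), (0.52, [315.0, 235.0, 133.0, 145.0], 6763)]
('tube', 'top') [(0.79, [438.0, 280.0, 33.0, 33.0], 499), (0.69, [398.0, 246.0, 19.0, 32.0], 501), (0.61, [408.0, 180.0, 32.0, 22.0], 478)]
('can_green', 'scene') [(0.43, [332.0, 252.0, 10.0, 22.0], 22)]
('can_green', 'top') []
('spool', 'scene') [(0.61, [397.0, 226.0, 31.0, 30.0], 537), (0.37, [314.0, 236.0, 137.0, 140.0], 7346)]
('spool', 'top') [(0.37, [229.0, 212.0, 16.0, 4.0], 66)]
('can_yellow', 'scene') [(0.94, [294.0, 278.0, 20.0, 43.0], 746)]
('can_yellow', 'top') [(0.68, [352.0, 209.0, 15.0, 20.0], 228), (0.51, [277.0, 146.0, 103.0, 40.0], 1303)]
('tin', 'scene') [(0.91, [401.0, 195.0, 37.0, 26.0], 575), (0.8, [391.0, 161.0, 47.0, 38.0], 1069), (0.34, [464.0, 195.0, 33.0, 41.0], 1004), (0.28, [385.0, 272.0, 28.0, 21.0], 480)]
('tin', 'top') [(0.77, [179.0, 243.0, 17.0, 33.0], 531), (0.6, [132.0, 274.0, 28.0, 50.0], 1242), (0.16, [261.0, 193.0, 25.0, 21.0], 349)]
tube ['top'] (array([ 0.4252, -0.3277, -0.0081]), np.float64(0.051)) 
tube ['scene'] (array([ 0.4283, -0.3296,  0.0154]), np.float64(0.037)) 
tube ['scene', 'top'] (array([ 0.4261, -0.3283, -0.0038]), np.float64(0.063)) (array([ 0.4257, -0.328 ,  0.0017, -0.0026]), np.float64(0.048))Traceback (most recent call last):
  File "<stdin>", line 11, in <module>
  File "<stdin>", line 7, in <lambda>
ValueError: min() iterable argument is empty
```

```bash
python3 -m jog '[{"tx":-2,"ty":-1.7,"tz":0,"roll":0,"jaw":0.9},{"tx":-3.4,"ty":-2.9,"tz":1,"roll":0,"jaw":0.9},{"tx":-3.4,"ty":-2.9,"tz":2,"roll":0,"jaw":0.9},{"tx":-3.4,"ty":-2.9,"tz":2,"roll":0,"jaw":0.9},{"tx":-2.4,"ty":-2.05,"tz":2,"roll":0,"jaw":0.9},{"tx":0,"ty":0,"tz":2,"roll":0,"jaw":0.9},{"tx":0,"ty":0,"tz":1,"roll":0,"jaw":0.9},{"tx":0,"ty":0,"tz":0,"roll":0,"jaw":0.9}]' | grep -E "pos|ce:|open"
python3 - <<'E'
from plan import *
plan((.537,-.0293,.2,0),(.537,-.0293,.075,0))
E
```

```text
position: [0.5365, -0.0294, 0.1996]
force: [0.1, 0.0, -0.1]
opening: 0.898
grasp_force: 0.0
t 32.95 at [ 0.5365 -0.0294  0.2312] phi 0.0 zt [-0.002  0.    -1.   ] open 0.898 gf 0.0 F [ 0.1  0.  -0.1] J [-15.0, 24.0, 95.0, -0.0, 61.0, 75.0]
-> (0.537, -0.0293, 0.2, 0) roll 0.000 | tx 0.05 ty -0.01 tz 3.12
-> (0.537, -0.0293, 0.075, 0) roll 0.000 | tx 0.00 ty 0.00 tz 12.50
```

```bash
python3 -m jog '[{"tx":0,"ty":0,"tz":3,"roll":0,"jaw":0.9},{"tx":0,"ty":0,"tz":4,"roll":0,"jaw":0.9},{"tx":0,"ty":0,"tz":4,"roll":0,"jaw":0.9},{"tx":0,"ty":0,"tz":3,"roll":0,"jaw":0.9},{"tx":0,"ty":0,"tz":1.6,"roll":0,"jaw":0.9},{"tx":0,"ty":0,"tz":0,"roll":0,"jaw":0.9},{"tx":0,"ty":0,"tz":0,"roll":0,"jaw":0.4},{"tx":0,"ty":0,"tz":0,"roll":0,"jaw":0.4}]' | grep -E "pos|ce:|open"
python3 -m jog '[{"tx":0,"ty":0,"tz":0,"roll":0,"jaw":0.4},{"tx":0,"ty":0,"tz":0,"roll":0,"jaw":0.4},{"tx":0,"ty":0,"tz":0,"roll":0,"jaw":0.4},{"tx":0,"ty":0,"tz":0,"roll":0,"jaw":0.4}]' | grep -E "pos|ce:|open"
python3 -m jog '[{"tx":0,"ty":0,"tz":-1,"roll":0,"jaw":0.4},{"tx":0,"ty":0,"tz":-3,"roll":0,"jaw":0.4},{"tx":0,"ty":0,"tz":-3,"roll":0,"jaw":0.4},{"tx":0,"ty":0,"tz":-1,"roll":0,"jaw":0.4},{"tx":0,"ty":0,"tz":0,"roll":0,"jaw":0.4},{"tx":0,"ty":0,"tz":0,"roll":0,"jaw":0.4}]' | grep -E "pos|ce:|open"
python3 - <<'E'
from plan import *
from h import *
plan((.551,.132,.155,0),(.551,.132,.076,0))
snap();q=trace("top","spool")[:2];print([(round(a["p"],2),np.round(a["bbox"]),fit({"top":a["pixels"]},"spool",[.551,.237,0],yaw=False)) for a in q])
q=trace("scene","spool")[:1];print([(round(a["p"],2),np.round(a["bbox"]),fit({"scene":a["pixels"]},"spool",[.551,.237,0],yaw=False)) for a in q])
E
```

```text
position: [0.5385, -0.03, 0.0459]
force: [-0.1, -0.1, -0.1]
opening: 0.8
grasp_force: 0.0
position: [0.5373, -0.0294, 0.0454]
force: [-0.2, 0.7, 5.4]
opening: 0.563
grasp_force: 30.0
position: [0.5358, -0.0292, 0.1238]
force: [-0.7, 0.2, -2.0]
opening: 0.563
grasp_force: 30.0
t 34.75 at [ 0.5358 -0.0292  0.1554] phi 0.0 zt [-0.002  0.    -1.   ] open 0.563 gf 30.0 F [-0.7  0.2 -2. ] J [-15.0, 30.0, 99.0, -0.0, 50.0, 75.0]
-> (0.551, 0.132, 0.155, 0) roll 0.000 | tx 1.52 ty -16.12 tz 0.04
-> (0.551, 0.132, 0.076, 0) roll 0.000 | tx 0.00 ty 0.00 tz 7.90
[(0.67, array([217., 207.,  32.,  34.]), (array([0.552 , 0.2363, 0.    ]), np.float64(0.102))), (0.41, array([397., 246.,  20.,  30.]), (array([0.551, 0.237, 0.   ]), np.float64(1.0)))]
[(0.62, array([397., 229.,  33.,  30.]), (array([0.5535, 0.2388, 0.    ]), np.float64(0.458)))]
```

```bash
python3 -m jog '[{"tx":0.2,"ty":-1.6,"tz":0,"roll":0,"jaw":0.4},{"tx":0.4,"ty":-4,"tz":0,"roll":0,"jaw":0.4},{"tx":0.4,"ty":-4,"tz":0,"roll":0,"jaw":0.4},{"tx":0.4,"ty":-4,"tz":0,"roll":0,"jaw":0.4},{"tx":0.1,"ty":-2.5,"tz":0,"roll":0,"jaw":0.4},{"tx":0,"ty":0,"tz":0,"roll":0,"jaw":0.4},{"tx":0,"ty":0,"tz":0,"roll":0,"jaw":0.4},{"tx":0,"ty":0,"tz":0,"roll":0,"jaw":0.4}]' | grep -E "pos|ce:|open"
python3 - <<'E'
from plan import *
plan((.551,.1315,.155,0),(.551,.1315,.077,0))
E
```

```text
position: [0.5513, 0.1308, 0.124]
force: [-0.6, -0.1, -2.2]
opening: 0.566
grasp_force: 30.0
t 35.75 at [0.5513 0.1308 0.1556] phi -0.04 zt [-0.001 -0.    -1.   ] open 0.566 gf 30.0 F [-0.6 -0.1 -2.2] J [2.0, 32.0, 95.0, -0.0, 53.0, 92.0]
-> (0.551, 0.1315, 0.155, 0) roll -0.001 | tx -0.03 ty -0.07 tz 0.06
-> (0.551, 0.1315, 0.077, 0) roll 0.000 | tx 0.00 ty 0.00 tz 7.80
```

```bash
python3 -m jog '[{"tx":0,"ty":-0.1,"tz":3,"roll":0,"jaw":0.4},{"tx":0,"ty":0,"tz":3,"roll":0,"jaw":0.4},{"tx":0,"ty":0,"tz":1.3,"roll":0,"jaw":0.4},{"tx":0,"ty":0,"tz":0.4,"roll":0,"jaw":0.4},{"tx":0,"ty":0,"tz":0,"roll":0,"jaw":0.4},{"tx":0,"ty":0,"tz":0,"roll":0,"jaw":0.62},{"tx":0,"ty":0,"tz":0,"roll":0,"jaw":0.75},{"tx":0,"ty":0,"tz":0,"roll":0,"jaw":0.75}]' | grep -E "pos|ce:|open"
python3 -m jog '[{"tx":0,"ty":0,"tz":0,"roll":0,"jaw":0.75},{"tx":0,"ty":0,"tz":-2,"roll":0,"jaw":0.75},{"tx":0,"ty":0,"tz":-4,"roll":0,"jaw":0.75},{"tx":0,"ty":0,"tz":-4,"roll":0,"jaw":0.75},{"tx":0,"ty":0,"tz":-2,"roll":0,"jaw":0.75},{"tx":0,"ty":0,"tz":0,"roll":0,"jaw":0.75}]' | grep -E "pos|ce:|open"
python3 - <<'E'
from plan import *
plan((.4265,-.3285,.2,0),(.4265,-.3285,.026,0))
E
```

```text
position: [0.5527, 0.1327, 0.0489]
force: [-0.9, -0.1, -0.2]
opening: 0.707
grasp_force: 0.0
position: [0.5543, 0.1329, 0.1715]
force: [1.4, -0.0, -0.5]
opening: 0.747
grasp_force: 0.0
t 37.15 at [0.5543 0.1329 0.2031] phi 0.02 zt [ 0.009  0.    -1.   ] open 0.747 gf 0.0 F [ 1.4 -0.  -0.5] J [2.0, 29.0, 93.0, 0.0, 58.0, 92.0]
-> (0.4265, -0.3285, 0.2, 0) roll 0.000 | tx -12.78 ty 46.14 tz 0.31
-> (0.4265, -0.3285, 0.026, 0) roll 0.000 | tx 0.00 ty 0.00 tz 17.40
```

```bash
python3 -m jog '[{"tx":-0.6,"ty":2.2,"tz":0,"roll":0,"jaw":0.75},{"tx":-1.1,"ty":4,"tz":0,"roll":0,"jaw":0.75},{"tx":-1.2,"ty":4.4,"tz":0,"roll":0,"jaw":0.75},{"tx":-1.2,"ty":4.4,"tz":0,"roll":0,"jaw":0.75},{"tx":-1.2,"ty":4.4,"tz":0,"roll":0,"jaw":0.75},{"tx":-1.2,"ty":4.4,"tz":0,"roll":0,"jaw":0.75},{"tx":-1.2,"ty":4.4,"tz":0,"roll":0,"jaw":0.75},{"tx":-1.2,"ty":4.4,"tz":0,"roll":0,"jaw":0.75}]' | grep -E "pos"
python3 -m jog '[{"tx":-1.2,"ty":4.4,"tz":0,"roll":0,"jaw":0.75},{"tx":-1.2,"ty":4.2,"tz":0,"roll":0,"jaw":0.75},{"tx":-1,"ty":3.6,"tz":0,"roll":0,"jaw":0.75},{"tx":-0.5,"ty":1.4,"tz":0,"roll":0,"jaw":0.75},{"tx":0,"ty":0,"tz":0,"roll":0,"jaw":0.75},{"tx":0,"ty":0,"tz":0,"roll":0,"jaw":0.75},{"tx":0,"ty":0,"tz":0,"roll":0,"jaw":0.75}]' | grep -E "pos|ce:|open"
python3 - <<'E'
from plan import *
from h import *
plan((.4265,-.3285,.2,0),(.4265,-.3285,.026,0))
snap()
for n in C:
  for t,m,q0 in(("tube","tube",[.426,-.3285,0]),("tin","tin",[.444,.393,.1]),("can_green","can",[.552,.132,0]),("can_yellow","can",[.558,-.163,0])):
    u=proj(C[n],[q0[0],q0[1],.03])[0];L=trace(n,t);L=[q for q in L if np.hypot(q["bbox"][0]+q["bbox"][2]/2-u[0],q["bbox"][1]+q["bbox"][3]/2-u[1])<25]
    print(n,t,[(round(q["p"],2),np.round(q["bbox"]).tolist(),fit({n:q["pixels"]},m,q0,yaw=m!="can")) for q in L[:1]])
E
```

```text
position: [0.4613, -0.1945, 0.1665]
position: [0.4237, -0.3271, 0.1671]
force: [-0.3, 0.3, 0.0]
opening: 0.75
grasp_force: 0.0
t 38.65 at [ 0.4237 -0.3271  0.1987] phi 0.1 zt [-0.001  0.002 -1.   ] open 0.75 gf 0.0 F [-0.3  0.3  0. ] J [-50.0, 27.0, 97.0, 0.0, 56.0, 40.0]
-> (0.4265, -0.3285, 0.2, 0) roll 0.002 | tx 0.28 ty 0.14 tz -0.13
-> (0.4265, -0.3285, 0.026, 0) roll 0.000 | tx 0.00 ty 0.00 tz 17.40
scene tube [(0.57, [201.0, 292.0, 36.0, 38.0], (array([ 0.4287, -0.3293,  0.0076]), np.float64(0.033)))]
scene tin [(0.56, [400.0, 196.0, 38.0, 29.0], (array([0.4469, 0.3915, 0.0837]), np.float64(0.052)))]
scene can_green [(0.51, [380.0, 231.0, 20.0, 23.0], (array([0.5177, 0.1771, 0.    ]), np.float64(0.51)))]
scene can_yellow [(0.69, [294.0, 278.0, 20.0, 39.0], (array([ 0.5577, -0.1623,  0.    ]), np.float64(0.043)))]
top tube []
top tin [(0.97, [179.0, 244.0, 16.0, 34.0], (array([0.4442, 0.3929, 0.0809]), np.float64(0.099)))]
top can_green [(0.53, [256.0, 213.0, 22.0, 22.0], (array([0.5531, 0.1318, 0.    ]), np.float64(0.096)))]
top can_yellow [(0.7, [348.0, 211.0, 20.0, 20.0], (array([ 0.5555, -0.1618,  0.    ]), np.float64(0.075)))]
```

```bash
python3 -m jog '[{"tx":0.3,"ty":0.1,"tz":3,"roll":0,"jaw":0.75},{"tx":0,"ty":0,"tz":4,"roll":0,"jaw":0.75},{"tx":0,"ty":0,"tz":4,"roll":0,"jaw":0.75},{"tx":0,"ty":0,"tz":4,"roll":0,"jaw":0.75},{"tx":0,"ty":0,"tz":1.5,"roll":0,"jaw":0.75},{"tx":0,"ty":0,"tz":0.8,"roll":0,"jaw":0.75},{"tx":0,"ty":0,"tz":0,"roll":0,"jaw":0.75},{"tx":0,"ty":0,"tz":0,"roll":0,"jaw":0.2}]' | grep -E "pos|ce:|open"
python3 -m jog '[{"tx":0,"ty":0,"tz":0,"roll":0,"jaw":0.2},{"tx":0,"ty":0,"tz":0,"roll":0,"jaw":0.2},{"tx":0,"ty":0,"tz":0,"roll":0,"jaw":0.2},{"tx":0,"ty":0,"tz":0,"roll":0,"jaw":0.2},{"tx":0,"ty":0,"tz":0,"roll":0,"jaw":0.2},{"tx":0,"ty":0,"tz":0,"roll":0,"jaw":0.2}]' | grep -E "pos|ce:|open"
python3 -c "
from plan import *
plan((.4265,-.3285,.1,0))"
```

```text
position: [0.4272, -0.331, -0.0047]
force: [1.1, -0.2, -0.4]
opening: 0.716
grasp_force: 0.0
position: [0.4268, -0.33, -0.0046]
force: [0.4, 2.1, 6.9]
opening: 0.461
grasp_force: 30.0
t 40.55 at [ 0.4268 -0.33    0.027 ] phi -0.01 zt [ 0.  0. -1.] open 0.461 gf 30.0 F [0.4 2.1 6.9] J [-50.0, 43.0, 103.0, 0.0, 34.0, 40.0]
-> (0.4265, -0.3285, 0.1, 0) roll -0.000 | tx -0.03 ty -0.15 tz -7.30
```

```bash
python3 -m jog '[{"tx":0,"ty":0,"tz":-1,"roll":0,"jaw":0.2},{"tx":0,"ty":0,"tz":-3,"roll":0,"jaw":0.2},{"tx":0,"ty":0,"tz":-4,"roll":0,"jaw":0.2},{"tx":0,"ty":0,"tz":-4,"roll":-0.143,"jaw":0.2},{"tx":0,"ty":0,"tz":-1,"roll":-0.143,"jaw":0.2},{"tx":0,"ty":0,"tz":0,"roll":-0.143,"jaw":0.2},{"tx":0,"ty":0,"tz":0,"roll":-0.143,"jaw":0.2},{"tx":0,"ty":0,"tz":0,"roll":-0.143,"jaw":0.2}]' | grep -E "pos|ce:|open"
python3 -m jog '[{"tx":0,"ty":0,"tz":0,"roll":-0.143,"jaw":0.2},{"tx":0,"ty":0,"tz":0,"roll":-0.143,"jaw":0.2},{"tx":0,"ty":0,"tz":0,"roll":-0.143,"jaw":0.2},{"tx":0,"ty":0,"tz":0,"roll":-0.143,"jaw":0.2},{"tx":0,"ty":0,"tz":0,"roll":-0.143,"jaw":0.2},{"tx":0,"ty":0,"tz":0,"roll":-0.143,"jaw":0.2},{"tx":0,"ty":0,"tz":0,"roll":-0.06,"jaw":0.2},{"tx":0,"ty":0,"tz":0,"roll":0,"jaw":0.2}]' | grep -E "pos|ce:|open"
python3 - <<'E'
from plan import *
from h import *
import pickle
plan((.4475,-.0697,.155,93.7),(.4475,-.0697,.027,93.7))
M["flat"]=[box(-25,25,90,120,0,45),box(-25,25,-120,-90,0,45),box(-25,25,-90,90,0,.1)]
snap();k={n:trace(n,"jig") for n in C}
for n in C:print(n,np.round(k[n][0]["bbox"]) if k[n] else None, fit({n:k[n][0]["pixels"]},"flat",[.447,-.07,.064]) if k[n] else "")
c,R=pickle.load(open("t0.pkl","rb"));C.update(c);print("t0 scene",fit({"scene":R["jig","scene"][0]["pixels"]},"flat",[.447,-.07,.064]))
E
```

```text
position: [0.4263, -0.3302, 0.125]
force: [0.4, 0.3, -2.5]
opening: 0.456
grasp_force: 30.0
position: [0.4263, -0.3302, 0.1246]
force: [-0.0, -0.7, -2.8]
opening: 0.456
grasp_force: 30.0
t 42.15 at [ 0.4263 -0.3302  0.1562] phi 93.55 zt [-0.  0. -1.] open 0.456 gf 30.0 F [-0.  -0.7 -2.8] J [-50.0, 31.0, 99.0, -0.0, 50.0, -53.0]
-> (0.4475, -0.0697, 0.155, 93.7) roll -0.003 | tx 25.86 ty 3.80 tz 0.12
-> (0.4475, -0.0697, 0.027, 93.7) roll 0.000 | tx 0.00 ty 0.00 tz 12.80
scene [261. 242.  81.  61.] (array([ 0.4492, -0.0698,  0.0672]), np.float64(0.21))
top None 
t0 scene (array([ 0.4478, -0.0692,  0.0622]), np.float64(0.229))
```

```bash
python3 -m jog '[{"tx":1.9,"ty":0.3,"tz":0,"roll":0,"jaw":0.2},{"tx":4,"ty":0.6,"tz":0,"roll":0,"jaw":0.2},{"tx":4,"ty":0.6,"tz":0,"roll":0,"jaw":0.2},{"tx":4,"ty":0.6,"tz":0,"roll":0,"jaw":0.2},{"tx":4,"ty":0.6,"tz":0,"roll":0,"jaw":0.2},{"tx":4,"ty":0.6,"tz":0,"roll":0,"jaw":0.2},{"tx":3,"ty":0.4,"tz":0,"roll":0,"jaw":0.2},{"tx":1,"ty":0.1,"tz":0,"roll":0,"jaw":0.2}]' >/dev/null
python3 -m jog '[{"tx":0,"ty":0,"tz":0,"roll":0,"jaw":0.2},{"tx":0,"ty":0,"tz":0,"roll":0,"jaw":0.2},{"tx":0,"ty":0,"tz":0,"roll":0,"jaw":0.2}]' | grep -E "pos|ce:|open"
python3 - <<'E'
from plan import *
from h import *
plan((.4477,-.0697,.155,93.7),(.4477,-.0697,.027,93.7))
snap();z=read_state()["position"][2]+.0316-.027
for q in trace("scene","tube")[:5]:
    b=q["bbox"];print(np.round(b),end=" ")
    if 255<b[0]+b[2]/2<340 and b[1]+b[3]/2<290 and b[2]<80:print(fit({"scene":q["pixels"]},"tube",[.448,-.07,1.63],z=z))
E
```

```text
position: [0.449, -0.0707, 0.1246]
force: [1.1, -0.2, -3.2]
opening: 0.459
grasp_force: 30.0
t 43.45 at [ 0.449  -0.0707  0.1562] phi 93.48 zt [ 0.001 -0.001 -1.   ] open 0.459 gf 30.0 F [ 1.1 -0.2 -3.2] J [-23.0, 25.0, 111.0, -0.0, 44.0, -27.0]
-> (0.4477, -0.0697, 0.155, 93.7) roll -0.004 | tx 0.11 ty -0.12 tz 0.12
-> (0.4477, -0.0697, 0.027, 93.7) roll 0.000 | tx 0.00 ty 0.00 tz 12.80
[286. 223.  37.  23.] (array([ 0.4517, -0.0741,  1.6555]), np.float64(0.411))
[133. 285.  33.  43.] [226. 353.  55.  38.] [404. 197.  32.  28.] [332. 183.  25.  46.]
```

```bash
python3 -m jog '[{"tx":0.1,"ty":-0.1,"tz":3,"roll":-0.004,"jaw":0.2},{"tx":0,"ty":0,"tz":4,"roll":0,"jaw":0.2},{"tx":0,"ty":0,"tz":3,"roll":0,"jaw":0.2},{"tx":0,"ty":0,"tz":1.5,"roll":0,"jaw":0.2},{"tx":0,"ty":0,"tz":0,"roll":0,"jaw":0.2},{"tx":0,"ty":0,"tz":0,"roll":0,"jaw":0.2}]' | grep -E "pos|ce:|open"
python3 -c "
from plan import *
plan((.4477,-.0697,.027,93.7))"
```

```text
position: [0.4477, -0.0691, 0.0095]
force: [-0.1, -0.6, -2.3]
opening: 0.453
grasp_force: 30.0
t 44.2 at [ 0.4477 -0.0691  0.0411] phi 93.74 zt [-0.  0. -1.] open 0.453 gf 30.0 F [-0.1 -0.6 -2.3] J [-23.0, 39.0, 115.0, -0.0, 26.0, -27.0]
-> (0.4477, -0.0697, 0.027, 93.7) roll 0.001 | tx -0.06 ty -0.00 tz 1.41
```

```bash
python3 -m jog '[{"tx":0,"ty":0,"tz":0.7,"roll":0,"jaw":0.2},{"tx":0,"ty":0,"tz":0.5,"roll":0,"jaw":0.2},{"tx":0,"ty":0,"tz":0.15,"roll":0,"jaw":0.2},{"tx":0,"ty":0,"tz":0,"roll":0,"jaw":0.2},{"tx":0,"ty":0,"tz":0,"roll":0,"jaw":0.5},{"tx":0,"ty":0,"tz":0,"roll":0,"jaw":0.65},{"tx":0,"ty":0,"tz":0,"roll":0,"jaw":0.65},{"tx":0,"ty":0,"tz":0,"roll":0,"jaw":0.65}]' | grep -E "pos|ce:|open"
python3 -m jog '[{"tx":0,"ty":0,"tz":-1,"roll":0,"jaw":0.7},{"tx":0,"ty":0,"tz":-3,"roll":0,"jaw":0.7},{"tx":0,"ty":0,"tz":-4,"roll":0,"jaw":0.8},{"tx":0,"ty":0,"tz":-4,"roll":0,"jaw":0.9},{"tx":0,"ty":0,"tz":-4,"roll":0.143,"jaw":0.9},{"tx":0,"ty":0,"tz":-2,"roll":0.143,"jaw":0.9},{"tx":0,"ty":0,"tz":0,"roll":0.143,"jaw":0.9},{"tx":0,"ty":0,"tz":0,"roll":0.143,"jaw":0.9}]' | grep -E "pos|ce:|open"
python3 -m jog '[{"tx":0,"ty":0,"tz":0,"roll":0.143,"jaw":0.9},{"tx":0,"ty":0,"tz":0,"roll":0.143,"jaw":0.9},{"tx":0,"ty":0,"tz":0,"roll":0.143,"jaw":0.9},{"tx":0,"ty":0,"tz":0,"roll":0.143,"jaw":0.9},{"tx":0,"ty":0,"tz":0,"roll":0.143,"jaw":0.9},{"tx":0,"ty":0,"tz":0,"roll":0.143,"jaw":0.9},{"tx":0,"ty":0,"tz":0,"roll":0.143,"jaw":0.9},{"tx":0,"ty":0,"tz":0,"roll":0.06,"jaw":0.9}]' | grep -E "pos|ce:|open"
python3 - <<'E'
from plan import *
from h import *
plan((.557,-.162,.2,0),(.557,-.162,.076,0))
snap()
for q in trace("scene","tube")[:5]:
    b=q["bbox"];print(np.round(b),end=" ")
    if 255<b[0]+b[2]/2<340 and b[1]+b[3]/2<295 and b[2]<80:print(fit({"scene":q["pixels"]},"tube",[.448,-.07,1.63]))
E
```

```text
position: [0.4476, -0.0686, -0.0037]
force: [-0.1, 0.4, 0.7]
opening: 0.629
grasp_force: 0.0
position: [0.4477, -0.0686, 0.1779]
force: [0.1, -0.6, 0.0]
opening: 0.899
grasp_force: 0.0
position: [0.447, -0.0683, 0.1767]
force: [-0.0, -0.5, -0.4]
opening: 0.902
grasp_force: 0.0
t 46.6 at [ 0.447  -0.0683  0.2083] phi 0.01 zt [ 0. -0. -1.] open 0.902 gf 0.0 F [-0.  -0.5 -0.4] J [-23.0, 20.0, 108.0, 0.0, 52.0, 67.0]
-> (0.557, -0.162, 0.2, 0) roll 0.000 | tx 11.00 ty 9.37 tz 0.83
-> (0.557, -0.162, 0.076, 0) roll 0.000 | tx 0.00 ty 0.00 tz 12.40
[130. 287.  32.  40.] [228. 356.  54.  35.] [285. 257.  38.  26.] (array([ 0.4484, -0.0691,  1.6197]), np.float64(0.184))
```

```bash
python3 -m jog '[{"tx":2,"ty":1.7,"tz":0,"roll":0,"jaw":0.9},{"tx":3.3,"ty":2.8,"tz":0,"roll":0,"jaw":0.9},{"tx":3.3,"ty":2.8,"tz":0,"roll":0,"jaw":0.9},{"tx":2.4,"ty":2.07,"tz":0.8,"roll":0,"jaw":0.9},{"tx":0,"ty":0,"tz":0,"roll":0,"jaw":0.9},{"tx":0,"ty":0,"tz":0,"roll":0,"jaw":0.9},{"tx":0,"ty":0,"tz":0,"roll":0,"jaw":0.9}]' | grep -E "pos|ce:|open"
python3 -m jog '[{"tx":0,"ty":0,"tz":3,"roll":0,"jaw":0.9},{"tx":0,"ty":0,"tz":4,"roll":0,"jaw":0.9},{"tx":0,"ty":0,"tz":4,"roll":0,"jaw":0.9},{"tx":0,"ty":0,"tz":1.5,"roll":0,"jaw":0.9},{"tx":0,"ty":0,"tz":0,"roll":0,"jaw":0.9},{"tx":0,"ty":0,"tz":0,"roll":0,"jaw":0.4},{"tx":0,"ty":0,"tz":0,"roll":0,"jaw":0.4},{"tx":0,"ty":0,"tz":0,"roll":0,"jaw":0.4}]' | grep -E "pos|ce:|open"
python3 -m jog '[{"tx":0,"ty":0,"tz":0,"roll":0,"jaw":0.4},{"tx":0,"ty":0,"tz":0,"roll":0,"jaw":0.4},{"tx":0,"ty":0,"tz":0,"roll":0,"jaw":0.4},{"tx":0,"ty":0,"tz":0,"roll":0,"jaw":0.4}]' | grep -E "pos|ce:|open"
python3 -c "
from plan import *
plan((.551,.3415,.28,0))"
```

```text
position: [0.5564, -0.1607, 0.1679]
force: [0.2, 0.2, 0.0]
opening: 0.898
grasp_force: 0.0
position: [0.5588, -0.1621, 0.0447]
force: [0.7, 0.1, -0.6]
opening: 0.71
grasp_force: 0.0
position: [0.5583, -0.162, 0.044]
force: [-1.0, 0.6, 5.0]
opening: 0.568
grasp_force: 30.0
t 48.65 at [ 0.5583 -0.162   0.0756] phi 0.22 zt [ 0.001 -0.001 -1.   ] open 0.568 gf 30.0 F [-1.   0.6  5. ] J [-27.0, 40.0, 96.0, 0.0, 44.0, 63.0]
-> (0.551, 0.3415, 0.28, 0) roll 0.004 | tx -0.73 ty -50.35 tz -20.44
```

```bash
python3 -m jog '[{"tx":0,"ty":0,"tz":-1,"roll":0,"jaw":0.4},{"tx":0,"ty":0,"tz":-3,"roll":0,"jaw":0.4},{"tx":0,"ty":0,"tz":-4,"roll":0,"jaw":0.4},{"tx":0,"ty":0,"tz":-4,"roll":0,"jaw":0.4},{"tx":0,"ty":0,"tz":-3,"roll":0.004,"jaw":0.4},{"tx":0,"ty":-2,"tz":0,"roll":0,"jaw":0.4},{"tx":0,"ty":-4,"tz":0,"roll":0,"jaw":0.4},{"tx":0,"ty":-4,"tz":0,"roll":0,"jaw":0.4}]' | grep -E "pos|ce:|open"
python3 -m jog '[{"tx":0,"ty":-4.3,"tz":0,"roll":0,"jaw":0.4},{"tx":0,"ty":-4.3,"tz":0,"roll":0,"jaw":0.4},{"tx":0,"ty":-4.3,"tz":0,"roll":0,"jaw":0.4},{"tx":0,"ty":-4.3,"tz":0,"roll":0,"jaw":0.4},{"tx":-0.2,"ty":-4.3,"tz":0,"roll":0,"jaw":0.4},{"tx":-0.2,"ty":-4.3,"tz":0,"roll":0,"jaw":0.4},{"tx":-0.2,"ty":-4.3,"tz":0,"roll":0,"jaw":0.4},{"tx":-0.1,"ty":-4.3,"tz":0,"roll":0,"jaw":0.4}]' | grep -E "pos|ce:|open"
python3 -m jog '[{"tx":0,"ty":-3.5,"tz":0,"roll":0,"jaw":0.4},{"tx":0,"ty":-2,"tz":0,"roll":0,"jaw":0.4},{"tx":0,"ty":0,"tz":0,"roll":0,"jaw":0.4},{"tx":0,"ty":0,"tz":0,"roll":0,"jaw":0.4},{"tx":0,"ty":0,"tz":0,"roll":0,"jaw":0.4}]' | grep -E "pos|ce:|open"
python3 -c "
from plan import *
plan((.552,.3418,.22,0),(.552,.3418,.0756,0))"
```

```text
position: [0.5573, -0.0613, 0.1934]
force: [-0.3, 0.9, -1.7]
opening: 0.565
grasp_force: 30.0
position: [0.5498, 0.2837, 0.1929]
force: [0.9, -0.0, -2.1]
opening: 0.567
grasp_force: 30.0
position: [0.5508, 0.3355, 0.1928]
force: [-0.3, -0.3, -2.6]
opening: 0.569
grasp_force: 30.0
t 50.75 at [0.5508 0.3355 0.2244] phi -0.08 zt [-0.001 -0.001 -1.   ] open 0.569 gf 30.0 F [-0.3 -0.3 -2.6] J [21.0, 33.0, 80.0, -0.0, 67.0, 112.0]
-> (0.552, 0.3418, 0.22, 0) roll -0.001 | tx 0.12 ty -0.63 tz 0.44
-> (0.552, 0.3418, 0.0756, 0) roll 0.000 | tx 0.00 ty 0.00 tz 14.44
```

```bash
python3 -m jog '[{"tx":0.1,"ty":-0.6,"tz":2,"roll":0,"jaw":0.4},{"tx":0,"ty":0,"tz":4,"roll":0,"jaw":0.4},{"tx":0,"ty":0,"tz":4,"roll":0,"jaw":0.4},{"tx":0,"ty":0,"tz":3,"roll":0,"jaw":0.4},{"tx":0,"ty":0,"tz":1.2,"roll":0,"jaw":0.4},{"tx":0,"ty":0,"tz":0,"roll":0,"jaw":0.4},{"tx":0,"ty":0,"tz":0,"roll":0,"jaw":0.4}]' | grep -E "pos|ce:|open"
python3 -c "
from plan import *
plan((.552,.3418,.0756,0))"
```

```text
position: [0.5533, 0.343, 0.0524]
force: [-0.4, 0.3, -2.0]
opening: 0.569
grasp_force: 30.0
t 51.45 at [0.5533 0.343  0.084 ] phi -0.06 zt [ 0.002  0.001 -1.   ] open 0.569 gf 30.0 F [-0.4  0.3 -2. ] J [22.0, 43.0, 85.0, -0.0, 52.0, 112.0]
-> (0.552, 0.3418, 0.0756, 0) roll -0.001 | tx -0.13 ty 0.12 tz 0.84
```

```bash
python3 -m jog '[{"tx":-0.1,"ty":0.1,"tz":0.5,"roll":0,"jaw":0.4},{"tx":0,"ty":0,"tz":0.25,"roll":0,"jaw":0.4},{"tx":0,"ty":0,"tz":0,"roll":0,"jaw":0.4},{"tx":0,"ty":0,"tz":0,"roll":0,"jaw":0.4},{"tx":0,"ty":0,"tz":0,"roll":0,"jaw":0.62},{"tx":0,"ty":0,"tz":0,"roll":0,"jaw":0.75},{"tx":0,"ty":0,"tz":0,"roll":0,"jaw":0.75},{"tx":0,"ty":0,"tz":0,"roll":0,"jaw":0.75}]' | grep -E "pos|ce:|open"
python3 -m jog '[{"tx":0,"ty":0,"tz":-2,"roll":0,"jaw":0.75},{"tx":0,"ty":0,"tz":-4,"roll":0,"jaw":0.75},{"tx":0,"ty":0,"tz":-4,"roll":0,"jaw":0.75},{"tx":0,"ty":0,"tz":-2,"roll":-0.088,"jaw":0.8},{"tx":0,"ty":0,"tz":0,"roll":0,"jaw":0.8},{"tx":0,"ty":0,"tz":0,"roll":0,"jaw":0.8}]' | grep -E "pos|ce:|open"
cat > chk.py <<'E'
from plan import *
from h import *
snap()
T=dict(tube=("tube",[.448,-.07,1.63]),tin=("tin",[.445,.3925,.09]),can_green=("can",[.552,.132,0]),can_yellow=("can",[.551,.342,0]),spool=("spool",[.551,.2367,0]))
import sys
if len(sys.argv)>1: T["tin"]=("tin",[float(v) for v in sys.argv[1].split(",")])
for t,(m,q0) in T.items():
  for n in C:
    u=proj(C[n],[q0[0],q0[1],.03])[0];L=[q for q in trace(n,t) if np.hypot(q["bbox"][0]+q["bbox"][2]/2-u[0],q["bbox"][1]+q["bbox"][3]/2-u[1])<25]
    print(n,t,[(round(q["p"],2),np.round(q["bbox"]).tolist(),*fit({n:q["pixels"]},m,q0,yaw=m in("tube","tin"))) for q in L[:1]])
E
python3 chk.py; python3 -c "
from plan import *
plan((.4455,.3925,.2,5),(.4455,.3925,.026,5))"
```

```text
position: [0.551, 0.3423, 0.0438]
force: [0.2, 0.0, -0.4]
opening: 0.732
grasp_force: 0.0
position: [0.5506, 0.3421, 0.1636]
force: [0.4, 0.1, -0.9]
opening: 0.797
grasp_force: 0.0
scene tube [(0.72, [285.0, 258.0, 38.0, 28.0], array([ 0.45  , -0.0687,  1.6623]), np.float64(0.056))]
top tube [(0.63, [310.0, 251.0, 34.0, 13.0], array([ 0.4461, -0.069 ,  1.6533]), np.float64(0.062))]
scene tin [(0.89, [401.0, 197.0, 30.0, 24.0], array([ 0.4375,  0.3901, -0.0882]), np.float64(0.261))]
top tin [(0.61, [185.0, 244.0, 11.0, 34.0], array([0.4445, 0.3812, 0.4791]), np.float64(0.493))]
scene can_green [(0.72, [378.0, 233.0, 19.0, 22.0], array([0.5206, 0.1769, 0.    ]), np.float64(0.53))]
top can_green [(0.55, [256.0, 214.0, 21.0, 20.0], array([0.5526, 0.1319, 0.    ]), np.float64(0.115))]
scene can_yellow [(0.91, [427.0, 203.0, 18.0, 37.0], array([0.5512, 0.3423, 0.    ]), np.float64(0.081))]
top can_yellow [(0.57, [190.0, 222.0, 21.0, 11.0], array([0.5462, 0.3404, 0.    ]), np.float64(0.32))]
scene spool [(0.89, [396.0, 226.0, 34.0, 31.0], array([0.5524, 0.2411, 0.    ]), np.float64(0.465))]
top spool [(0.56, [215.0, 205.0, 36.0, 34.0], array([0.5505, 0.2372, 0.    ]), np.float64(0.033))]
t 53.45 at [0.5508 0.3422 0.195 ] phi 5.04 zt [-0. -0. -1.] open 0.802 gf 0.0 F [-0.7  0.3  0.4] J [22.0, 35.0, 81.0, 0.0, 64.0, 107.0]
-> (0.4455, 0.3925, 0.2, 5) roll 0.001 | tx -10.06 ty -5.93 tz -0.50
-> (0.4455, 0.3925, 0.026, 5) roll 0.000 | tx 0.00 ty 0.00 tz 17.40
```

```bash
python3 -m jog '[{"tx":-1.6,"ty":-1,"tz":0,"roll":0,"jaw":0.8},{"tx":-3.5,"ty":-2,"tz":0,"roll":0,"jaw":0.8},{"tx":-3.5,"ty":-2,"tz":0,"roll":0,"jaw":0.8},{"tx":-1.4,"ty":-0.9,"tz":0,"roll":0,"jaw":0.8},{"tx":0,"ty":0,"tz":3,"roll":0,"jaw":0.8},{"tx":0,"ty":0,"tz":3,"roll":0,"jaw":0.8},{"tx":0,"ty":0,"tz":0,"roll":0,"jaw":0.8},{"tx":0,"ty":0,"tz":0,"roll":0,"jaw":0.8}]' | grep -E "pos|ce:|open"
python3 - <<'E'
from plan import *
from h import *
plan((.4455,.3925,.026,5))
snap()
for n in C:
  for q in trace(n,"tin")[:3]:
    print(n,np.round(q["bbox"]),int(q["pixels"].sum()),fit({n:q["pixels"]},"tin",[.4455,.3925,.088]))
E
```

```text
position: [0.4458, 0.3923, 0.1036]
force: [0.2, 0.5, 0.6]
opening: 0.796
grasp_force: 0.0
t 54.25 at [0.4458 0.3923 0.1352] phi 5.05 zt [-0.001 -0.    -1.   ] open 0.796 gf 0.0 F [0.2 0.5 0.6] J [31.0, 36.0, 92.0, -0.0, 52.0, 116.0]
-> (0.4455, 0.3925, 0.026, 5) roll 0.001 | tx -0.03 ty -0.02 tz 10.92
scene [389. 165.  46.  32.] 689 (array([ 0.3356,  0.5007, -2.9621]), np.float64(0.457))
scene [401. 196.  31.  27.] 487 (array([ 0.4358,  0.39  , -0.0816]), np.float64(0.244))
top [177. 246.  18.  29.] 206 (array([0.4428, 0.3958, 0.1832]), np.float64(0.642))
```

```bash
python3 -m jog '[{"tx":0,"ty":0,"tz":3,"roll":0,"jaw":0.8},{"tx":0,"ty":0,"tz":4,"roll":0,"jaw":0.8},{"tx":0,"ty":0,"tz":2.5,"roll":0,"jaw":0.8},{"tx":0,"ty":0,"tz":1.3,"roll":0,"jaw":0.8},{"tx":0,"ty":0,"tz":0,"roll":0,"jaw":0.8},{"tx":0,"ty":0,"tz":0,"roll":0,"jaw":0.3},{"tx":0,"ty":0,"tz":0,"roll":0,"jaw":0.3},{"tx":0,"ty":0,"tz":0,"roll":0,"jaw":0.3}]' | grep -E "pos|ce:|open"
python3 -m jog '[{"tx":0,"ty":0,"tz":0,"roll":0,"jaw":0.3},{"tx":0,"ty":0,"tz":0,"roll":0,"jaw":0.3},{"tx":0,"ty":0,"tz":0,"roll":0,"jaw":0.3},{"tx":0,"ty":0,"tz":0,"roll":0,"jaw":0.3}]' | grep -E "pos|ce:|open"
python3 -m jog '[{"tx":0,"ty":0,"tz":-1,"roll":0,"jaw":0.3},{"tx":0,"ty":0,"tz":-3,"roll":0,"jaw":0.3},{"tx":0,"ty":0,"tz":-4,"roll":0,"jaw":0.3},{"tx":0,"ty":0,"tz":-4,"roll":-0.13,"jaw":0.3},{"tx":0,"ty":0,"tz":-3,"roll":-0.135,"jaw":0.3},{"tx":0,"ty":0,"tz":0,"roll":-0.135,"jaw":0.3},{"tx":0,"ty":0,"tz":0,"roll":-0.135,"jaw":0.3},{"tx":0,"ty":0,"tz":0,"roll":-0.135,"jaw":0.3}]' | grep -E "pos|ce:|open"
python3 -m jog '[{"tx":0,"ty":0,"tz":0,"roll":-0.135,"jaw":0.3},{"tx":0,"ty":0,"tz":0,"roll":-0.135,"jaw":0.3},{"tx":0,"ty":0,"tz":0,"roll":-0.135,"jaw":0.3},{"tx":0,"ty":0,"tz":0,"roll":-0.135,"jaw":0.3},{"tx":0,"ty":0,"tz":0,"roll":-0.135,"jaw":0.3},{"tx":0,"ty":0,"tz":0,"roll":-0.135,"jaw":0.3},{"tx":0,"ty":0,"tz":0,"roll":0,"jaw":0.3}]' | grep -E "pos|ce:|open"
python3 -c "
from plan import *
plan((.449,.2368,.18,90),(.449,.2368,.026,90))"
```

```text
position: [0.447, 0.3928, -0.0029]
force: [0.1, -0.1, 0.4]
opening: 0.609
grasp_force: 0.0
position: [0.4468, 0.3929, -0.0033]
force: [-0.9, 1.0, 6.3]
opening: 0.513
grasp_force: 30.0
position: [0.4451, 0.3915, 0.1456]
force: [-0.4, 0.1, -3.9]
opening: 0.518
grasp_force: 29.9
position: [0.445, 0.3915, 0.145]
force: [0.6, 1.0, -2.6]
opening: 0.517
grasp_force: 29.9
t 57.15 at [0.445  0.3915 0.1766] phi 89.83 zt [-0.002 -0.001 -1.   ] open 0.517 gf 29.9 F [ 0.6  1.  -2.6] J [31.0, 32.0, 90.0, -0.0, 57.0, 31.0]
-> (0.449, 0.2368, 0.18, 90) roll -0.003 | tx -15.47 ty 0.40 tz -0.34
-> (0.449, 0.2368, 0.026, 90) roll 0.000 | tx 0.00 ty 0.00 tz 15.40
```

```bash
python3 -m jog '[{"tx":-1.6,"ty":0,"tz":0,"roll":0,"jaw":0.3},{"tx":-3.5,"ty":0.1,"tz":0,"roll":0,"jaw":0.3},{"tx":-4,"ty":0.1,"tz":0,"roll":0,"jaw":0.3},{"tx":-4,"ty":0.1,"tz":0,"roll":0,"jaw":0.3},{"tx":-2.2,"ty":0.1,"tz":0,"roll":0,"jaw":0.3},{"tx":0,"ty":0,"tz":0,"roll":0,"jaw":0.3},{"tx":0,"ty":0,"tz":0,"roll":0,"jaw":0.3},{"tx":0,"ty":0,"tz":0,"roll":0,"jaw":0.3}]' | grep -E "pos|ce:|open"
python3 -m jog '[{"tx":0,"ty":0,"tz":3,"roll":-0.003,"jaw":0.3},{"tx":0,"ty":0,"tz":4,"roll":0,"jaw":0.3},{"tx":0,"ty":0,"tz":4,"roll":0,"jaw":0.3},{"tx":0,"ty":0,"tz":2,"roll":0,"jaw":0.3},{"tx":0,"ty":0,"tz":0,"roll":0,"jaw":0.3},{"tx":0,"ty":0,"tz":0,"roll":0,"jaw":0.3},{"tx":0,"ty":0,"tz":0,"roll":0,"jaw":0.3}]' | grep -E "pos|ce:|open"
python3 -c "
from plan import *
plan((.449,.238,.0283,90))"
```

```text
position: [0.4497, 0.2395, 0.1457]
force: [-0.1, 0.7, -3.7]
opening: 0.513
grasp_force: 30.0
position: [0.4508, 0.24, 0.0168]
force: [-0.4, -0.1, -3.1]
opening: 0.514
grasp_force: 30.0
t 58.65 at [0.4508 0.24   0.0484] phi 90.05 zt [ 0.003  0.001 -1.   ] open 0.514 gf 30.0 F [-0.4 -0.1 -3.1] J [15.0, 40.0, 107.0, 0.0, 33.0, 15.0]
-> (0.449, 0.238, 0.0283, 90) roll 0.001 | tx -0.20 ty -0.18 tz 2.01
```

```bash
python3 -m jog '[{"tx":-0.2,"ty":-0.2,"tz":1,"roll":0,"jaw":0.3},{"tx":0,"ty":0,"tz":0.6,"roll":0,"jaw":0.3},{"tx":0,"ty":0,"tz":0.35,"roll":0,"jaw":0.3},{"tx":0,"ty":0,"tz":0,"roll":0,"jaw":0.3},{"tx":0,"ty":0,"tz":0,"roll":0,"jaw":0.55},{"tx":0,"ty":0,"tz":0,"roll":0,"jaw":0.66},{"tx":0,"ty":0,"tz":0,"roll":0,"jaw":0.66},{"tx":0,"ty":0,"tz":0,"roll":0,"jaw":0.66}]' | grep -E "pos|ce:|open"
python3 -m jog '[{"tx":0,"ty":0,"tz":-1,"roll":0,"jaw":0.66},{"tx":0,"ty":0,"tz":-4,"roll":0,"jaw":0.66},{"tx":0,"ty":0,"tz":-5,"roll":0,"jaw":0.66},{"tx":0,"ty":0,"tz":-5,"roll":0,"jaw":0.66},{"tx":0,"ty":0,"tz":-5,"roll":0,"jaw":0.66},{"tx":-2,"ty":0,"tz":-2,"roll":0,"jaw":0.66},{"tx":-4,"ty":0,"tz":0,"roll":0,"jaw":0.66},{"tx":-4,"ty":0,"tz":0,"roll":0,"jaw":0.66}]' | grep -E "pos|ce:|open"
python3 -m jog '[{"tx":-4,"ty":0,"tz":0,"roll":0,"jaw":0.66},{"tx":-4,"ty":0,"tz":0,"roll":0,"jaw":0.66},{"tx":-4,"ty":0,"tz":0,"roll":0,"jaw":0.66},{"tx":-4,"ty":0,"tz":0,"roll":0,"jaw":0.66},{"tx":-4,"ty":0,"tz":0,"roll":0,"jaw":0.66},{"tx":-4,"ty":0,"tz":0,"roll":0,"jaw":0.66},{"tx":-4,"ty":-1,"tz":0,"roll":0,"jaw":0.66},{"tx":-4,"ty":-1,"tz":0,"roll":0,"jaw":0.66}]' | grep -E "pos|ce:|open"
python3 -m jog '[{"tx":-4,"ty":-2,"tz":0,"roll":0,"jaw":0.66},{"tx":-4,"ty":-2,"tz":0,"roll":0,"jaw":0.66},{"tx":-4,"ty":-2,"tz":0,"roll":0,"jaw":0.66},{"tx":-4,"ty":-3,"tz":0,"roll":0,"jaw":0.66},{"tx":-4,"ty":-3,"tz":0,"roll":0,"jaw":0.66},{"tx":-4,"ty":-3,"tz":0,"roll":0,"jaw":0.66},{"tx":-2,"ty":-1,"tz":0,"roll":0,"jaw":0.66},{"tx":0,"ty":0,"tz":0,"roll":0,"jaw":0.66}]' | grep -E "pos|ce:|open"
python3 chk.py .449,.2368,1.5708
python3 - <<'E'
from h import *
snap();M["flat"]=[box(-25,25,90,120,0,45),box(-25,25,-120,-90,0,45),box(-25,25,-90,90,0,.1)]
b=cv2.resize(C["top"]["img"][130:310,120:440],(640,360),interpolation=2);a=cv2.resize(C["scene"]["img"][150:390,190:510],(640,480))
cv2.imwrite("pics/fin.png",cv2.resize(np.vstack([a,b]),(457,600))[:,:,::-1])
cv2.imwrite("pics/fin.png",np.hstack([cv2.resize(a,(400,300)),cv2.resize(b,(400,300))])[:,:,::-1])
E
```

```text
position: [0.4478, 0.2372, -0.0039]
force: [-0.4, -0.5, -0.7]
opening: 0.648
grasp_force: 0.0
position: [0.4479, 0.1366, 0.218]
force: [0.7, -0.6, -0.3]
opening: 0.66
grasp_force: 0.0
position: [0.4271, -0.1843, 0.2167]
force: [1.6, 0.1, -1.0]
opening: 0.658
grasp_force: 0.0
position: [0.266, -0.4462, 0.2167]
force: [0.6, -0.2, 0.7]
opening: 0.662
grasp_force: 0.0
scene tube [(0.74, [286.0, 258.0, 38.0, 26.0], array([ 0.4487, -0.0693,  1.6173]), np.float64(0.048))]
top tube [(0.77, [311.0, 251.0, 31.0, 13.0], array([ 0.4459, -0.0693,  1.649 ]), np.float64(0.072))]
scene tin [(0.84, [368.0, 215.0, 35.0, 26.0], array([0.446, 0.234, 1.676]), np.float64(0.233))]
top tin [(0.79, [218.0, 249.0, 36.0, 16.0], array([0.4468, 0.2342, 1.5824]), np.float64(0.046))]
scene can_green [(0.83, [380.0, 231.0, 19.0, 24.0], array([0.5177, 0.1778, 0.    ]), np.float64(0.527))]
top can_green [(0.72, [255.0, 211.0, 22.0, 24.0], array([0.5526, 0.1318, 0.    ]), np.float64(0.05))]
scene can_yellow [(0.81, [426.0, 204.0, 22.0, 37.0], array([0.5509, 0.3418, 0.    ]), np.float64(0.086))]
top can_yellow [(0.79, [189.0, 217.0, 22.0, 19.0], array([0.5478, 0.3406, 0.    ]), np.float64(0.061))]
scene spool [(0.61, [398.0, 228.0, 29.0, 32.0], array([0.5549, 0.2385, 0.    ]), np.float64(0.488))]
top spool [(0.6, [216.0, 208.0, 32.0, 33.0], array([0.5501, 0.2381, 0.    ]), np.float64(0.042))]
```

View pics/fin.png

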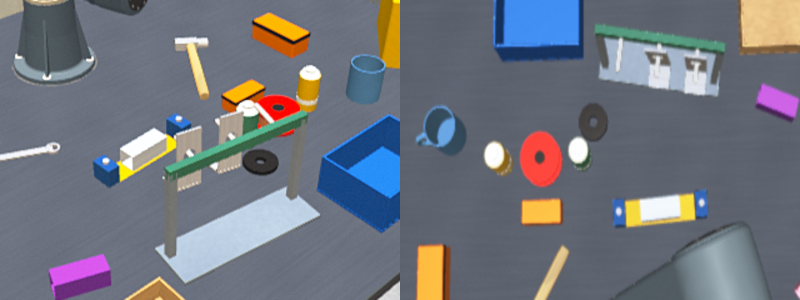

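The final picture shows both brackets on pegs (left panel (188,157),(229,142)), the tube midway between the blue blocks (right panel (660,208)), and the cans and tin around the spool (541,157). Measured gaps are 28–31 mm and nothing else has moved.

```bash
python3 -c "
from rig import hand_in
print(hand_in())"
```

```text
the job is handed in; nothing more can be done
None
```

The job is handed in: both brackets hang on pegs, the tube lies midway between the jig blocks to within about 2 mm, and the yellow can, green can and small tin stand around the spool with gaps of 28–31 mm (no blue can was present); the green can went before the tube, since the gripper would have hit it at the jig.

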